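# Clamp up a glued sanding block with the draw latch

## Robot

A 6-joint arm with a two-finger parallel gripper is mounted at the origin on a cart in front of the work surface, level with it; the furniture and walls round the work are solid. World frame = base frame: x ahead of the robot, y to its left, z up, the work surface at z = 0. Lengths are in m, angles in rad, forces in N, time in s.
With the tool pointing down it reaches from about 0.25 to 0.775 m from the base axis. Payload 8.9 kg.
Tool frame: the origin (TCP) lies at the very end of the fingers, on their centre line; the grasp point (between the pads) lies 19 mm behind it; z points along the fingers, y is the direction in which the jaws open and shut (so a half turn about z gives the same grasp; the last joint's range is limited). The gripper opens to 85 mm and grips with 20 to 120 N. Pads are 22 mm wide; open, the fingers measure 114 mm over their backs; the gripper's body (76 mm by 85 mm) begins 54 mm behind the grasp point. The pads swing forward as they close: fully open they stand 13 mm farther back than shut.
Start: joints at [-1.242, 0.291, -0.153, 1.127, 0, 1.431], TCP at [0.237, -0.469, 0.231] pointing down, gripper open.
Joint ranges: [-2.52, 2.52], [-0.91, 1.74], [-1.3, 1.37], [-1.96, 2.02], [-1.52, 1.47], [-3.14, 3.14]. Speed limits (rad/s): [2.22, 2.22, 2.79, 3.14, 3.14, 3.14].

## Interface

Orientations are given as a rotation vector (axis times angle).
In Python, from cell import r gives the robot as it stands.
- The arm moves only by the tool move_arm, never from a script. Its argument "series" is a list of rows, each an object with "gripper": the opening, from 0 (shut) to 1 (fully open); "slide": the shift along the world's x, y, z in m, a list of three; "spin": the turn about the world's z in rad. In form: [{"gripper": gripper, "slide": [tx, ty, tz], "spin": spin}, ...]. A call has 1 to 12 rows; each row is the pose to reach, as a shift and turn from the pose commanded when the call began; what a row does not reach only later rows make up. A row lasts 1/12 s, in which the tool goes at most 41.7 mm and 7.16 degrees, less where a joint would pass 70% of its speed; a pose out of reach is approached as far as the arm can. A call with a gripper value outside its range is refused whole. The fingers move at their own pace and stop on an object; "force" is the grip in N (left out, the last holds). Time passes only in rows, so rows that repeat a pose let the fingers close. It gives the time, the measured TCP pose, the force and the opening at its end, in the units of the state.
- r.read_state(): the state, without advancing time (a new reading comes with each control period).
- r.read_camera(name): name is "scene" or "side" or "wrist"; returns (picture, depth): 400x640x3 uint8, red, green, blue; 400x640 float32, m along the optical axis (not along the pixel's ray), 0 where there is no reading.
- r.camera_params(name): a dict with "fx", "fy", "cx", "cy" (pixels), "R" (3x3) and "t" (3): a world point X has camera coordinates R X + t; the wrist camera has in their place "T_tool_cam" (4x4, takes a point from camera to tool coordinates, whose origin is the TCP and whose axes are the flange's). Camera axes: x right, y down, z forward; pixel columns grow to the right and rows downward; lengths in m; the calibration is good to about 2 mm. The wrist camera is an equidistant fisheye: a pixel r from the principal point sees the ray r / f radians off the axis. A picture is of the moment at which its call begins: read the wrist's pose just before it. camera_params takes no time and is no camera call.
- r.sign_off(): hands the job in, once; it reports no verdict.
Trained networks look in the newest picture that a camera, given by its name, has taken for a name from the list of things; names that differ only in an ending like _2 or _b are one class to them, and where a whole thing is asked for, a point or a joint stands for the part that bears it (a point fixed in the world has none). Each returns a list of dicts, best first, with "confidence" (0 to 1); they miss things now and then, are a little off and sometimes report something else, mostly with a low value. They report only what shows in the picture. A call takes as long as a camera call. They do not tell look-alikes from the thing itself.
- r.boxes_of(camera, name): "box" ([left, top, right, bottom] in pixels, round what is visible of it).
- r.silhouettes(camera, name): "pixels" (400x640 bool, what is visible of it) and "box" ([left, top, right, bottom] in pixels, round what is visible of it).
The state is a dict: "time_s": time; "joints": joint angles; "qvel": joint speeds; "joint_torque": joint torques, N m; "position": TCP position; "tool_rot": TCP orientation; "wrist_force": force on the tool from outside, world axes, zero at the start; "moment": the same for the moment, N m; "gripper_width": opening from 0.0 (shut) to 1.0 (fully open).
Only numpy, scipy, OpenCV 4.12 (cv2) and the standard library are available. Lean on these libraries where they do the work, as an engineer would, in place of code of your own. Each camera call takes 0.05 s, during which the arm holds its last target.

## Task

The blue sanding block has just been glued and lies loose in the wooden clamp. Push the sliding jaw up so the block is nipped square between the two jaws, swing the latch's wire loop over and hook it behind the lip of the keeper on the sliding jaw, then throw the lever all the way back past its dead centre so that the clamp stays tight by itself. Leave the bottle, jar, tin and pot round the clamp standing where they are.

Things in the scene. Friction and masses are not known exactly. Their poses are not given: they have to be found in the camera images.
- clamp: Wooden clamp fixed to the table, bed 260x100x12 mm. Origin on the table under the lever's pivot; +x along the bed from latch to sliding jaw, z up. All offsets below are in this frame, mm. Bed x -95 to 165, y +-50. Fixed jaw x 16 to 30, 90 wide, top z 50. Lever pivot: axis along y at x 0, z 85, between steel cheeks (x +-13, y +-19, to z 98). Lever stop post x -66 to -50, y +-13, to z 76.
- clamp_jaw (a joint): Sliding jaw, 90 wide (y), x 60 to 109 and up to z 57.5 when this reads 0; shifts by the joint value (m) towards +x as it opens, up to 0.045. Slides with about 2.5 N friction and stays where it is left. The block, 35 mm thick, stops it at 0.005.
- clamp_lever (a joint): Lever angle, rad: 0 at its forward stop, leaning 70 deg above +x towards the sliding jaw; grows as it swings up and back to -x; 1.92 at the back stop, flat over the tail. Stays where it is left (friction 0.12 N m). With the loop hooked and the jaw against the block, dead centre is near 1.66: before it the loop's pull resists (a few N at the grip), beyond it the pull holds the lever on its stop.
- clamp_loop (a joint): Wire loop: arms of 7 mm wire at y +-30, cross bar 8 mm thick, 104.5 from its pivot pin, which is on the lever 24 mm from the lever's pivot; the lever passes between the arms. Angle relative to the lever, rad: 0 along the lever, positive leaning back behind it (stop at 0.7), negative swung towards the sliding jaw. Swings freely and falls by its weight (70 g) either way from the top.
- clamp_keeper (a joint): Spring travel of the keeper (m), 0 at rest, grows as the latch pulls it towards -x; 7 N per mm.
- loop_bar (a point): Middle of the loop's cross bar. It gets behind the keeper's lip by coming down on the flat jaw top beyond the lip's end; that needs the jaw against the block and the lever well forward (under about 0.3 rad). With the lever further back the bar lands on the lip, and slides off beyond it when the lever is pushed forward.
- handle_end (a point): Middle of the lever's cross grip (13 mm thick, 30 long along y), 88 mm from the lever's pivot. The lever is a flat steel bar 20 wide and 7 thick.
- keeper_throat (a point): Where the middle of the bar sits when hooked: behind the keeper's upright steel wall (44 wide) and under its lip; at x 79 + jaw opening, z 63.5. The lip's end is 6 mm further in +x, its top at z 75.
- jaw_back (a point): Middle of the sliding jaw's outer (+x) face, z 35, where it can be pushed.
- sanding_block: Blue sanding block, loose on the bed between the jaws, 85x35x28 mm, long along its own x; origin at the centre of its underside.
- yellow_bottle: Yellow bottle, 52 mm across, 170 tall, standing on one side of the sliding jaw; origin at the centre of its foot.
- snap_pot: Low white pot, 69 mm across, 31 tall, on the other side of the sliding jaw; origin at the centre of its foot.
- bead_jar: Jar of beads, 72 mm across, 121 tall, on one side of the latch; origin at the centre of its foot.
- cement_tin: Glue tin, 76 mm across, 88 tall, on the other side of the latch; origin at the centre of its foot.
Not all that is in view belongs to the job. Of the things that look like the sanding_block, the larger one is meant.

How it is judged:
By the outcome, as a careful person would: the job done as asked, in the order asked, and still so for the second after the job is handed in, with the robot touching nothing.
It also fails if it takes over 58 s, if anything falls off the work surface, if the arm or the gripper's body presses on something with over 40 N, if the wrist force passes 120 N, or if a joint passes its speed limit or range.

## Working session

There is one attempt and no reset: what is moved stays moved. The work goes in short steps, Python scripts to look and compute and a tool call to move; the robot and the scene stay as the last step left them, time stands still between calls to the robot, and variables do not carry over. Pictures are saved under pics/ and viewed, and the job is handed in when it is done.

Besides the shell and the picture viewer there is one more tool, called after ">>>" by a JSON object that holds its "method" and its "body", one argument or row to a line. move_arm: Moves the arm, as the interface text tells. Its arguments: {"type":"object","properties":{"series":{"type":"array","items":{"type":"object","properties":{"gripper":{"type":"number"},"slide":{"type":"array","items":{"type":"number"}},"spin":{"type":"number"}}}},"force":{"type":"number"}},"required":["series"]}

```bash
ls; mkdir -p pics
python3 - <<'E'
from cell import r
import cv2,json
s=r.read_state()
print({k:(v if not hasattr(v,'tolist') else v.tolist()) for k,v in s.items()})
for n in ("scene","side","wrist"):
    p,d=r.read_camera(n)
    cv2.imwrite(f"pics/{n}0.png",p[:,:,::-1])
    import numpy as np
    np.save(f"pics/{n}0d.npy",d)
    print(n,r.camera_params(n))
E
```

```text
pics
{'time_s': 0.0, 'joints': [-1.2422922568779404, 0.29129270581249084, -0.15414205746996726, 1.1267113224562197, -2.3586880303798204e-05, 1.4314696018618034], 'qvel': [0.0006264478770481221, -0.0013858013781552925, -0.00034780326920654615, -0.0003047164424422934, 0.0013750952235700297, 0.0002948454469962814], 'joint_torque': [-0.002547671174397692, -53.713788986206055, 33.13790559768677, 0.01558503310661763, -0.0004183120017842157, 2.4266133635819642e-06], 'position': [0.2365853060639777, -0.4681616251383209, 0.23071999030412443], 'tool_rot': [-3.054730519332143, -0.7278727368364437, 0.0002370309824738156], 'wrist_force': [0.15149070501519019, -0.3256553241039555, 0.05265974233286345], 'moment': [-0.01801207384737512, 0.00825493109428581, 0.02479785815424202], 'gripper_width': 0.9991330123367703}
scene {'fx': 458.52683329509813, 'fy': 458.52683329509813, 'cx': 321.0926791560621, 'cy': 200.80444160584523, 'R': array([[-0.82490346, -0.56518186,  0.01018531],
       [-0.44470453,  0.63772847, -0.62891993],
       [ 0.34895868, -0.52332768, -0.77740336]]), 't': array([0.6018042 , 0.13802292, 0.91481167])}
side {'fx': 366.73302100536563, 'fy': 366.73302100536563, 'cx': 325.0496224437361, 'cy': 203.470511304161, 'R': array([[-0.99907266,  0.0349798 , -0.02510459],
       [ 0.03910916,  0.49339588, -0.86892519],
       [-0.01800833, -0.86910121, -0.49430636]]), 't': array([ 0.53154506, -0.06075748,  1.20690308])}
wrist {'fx': 309.70691628693146, 'fy': 309.70691628693146, 'cx': 319.79001171298364, 'cy': 193.85498859766372, 'T_tool_cam': array([[ 3.04851880e-04, -9.52891856e-01, -3.03310100e-01,
         7.83318091e-02],
       [ 9.99999395e-01, -3.00459512e-05,  1.09947621e-03,
        -8.84406805e-04],
       [-1.05679516e-03, -3.03310252e-01,  9.52891271e-01,
        -1.41922607e-01],
       [ 0.00000000e+00,  0.00000000e+00,  0.00000000e+00,
         1.00000000e+00]])}
```

View pics/scene0.png

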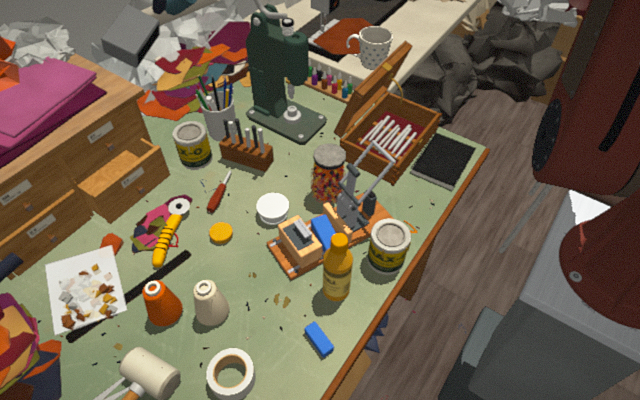

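View pics/side0.png

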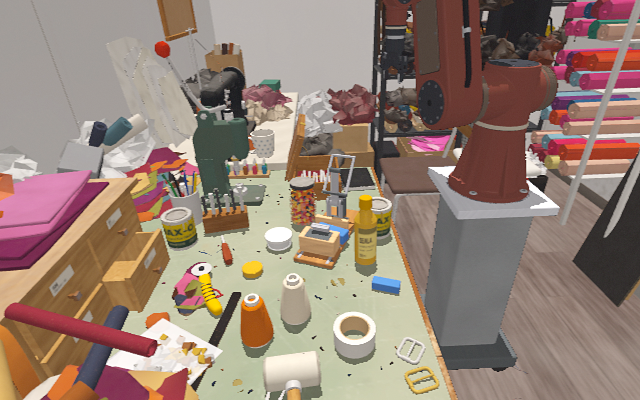

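View pics/wrist0.png

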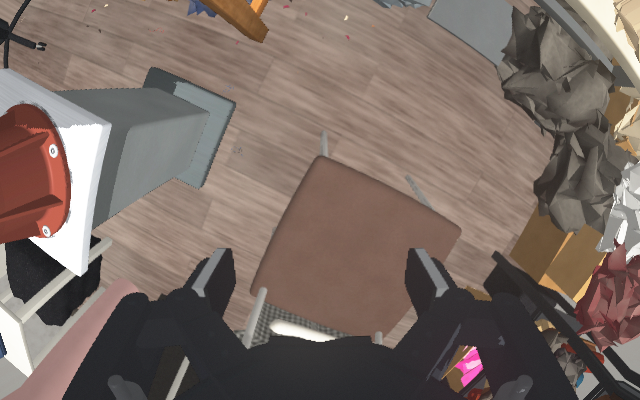

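```bash
cat > h.py <<'E'
import numpy as np,cv2
from cell import r
def bp(name,d,u,v,P=None):
    P=P or r.camera_params(name)
    z=d[v,u] if np.ndim(u) else d[int(v),int(u)]
    x=(u-P['cx'])/P['fx']*z; y=(v-P['cy'])/P['fy']*z
    c=np.stack([x,y,z],-1)
    return (c-P['t'])@P['R']
def proj(name,X):
    P=r.camera_params(name); c=np.atleast_2d(X)@P['R'].T+P['t']
    return np.stack([c[:,0]/c[:,2]*P['fx']+P['cx'],c[:,1]/c[:,2]*P['fy']+P['cy']],-1)
E
python3 - <<'E'
from h import *
p=cv2.imread('pics/scene0.png')
cv2.imwrite('pics/scene0c.png',cv2.resize(p[120:310,240:430],(760,760),interpolation=cv2.INTER_CUBIC)[:600])
q=cv2.imread('pics/side0.png')
cv2.imwrite('pics/side0c.png',cv2.resize(q[140:290,260:410],(600,600),interpolation=cv2.INTER_CUBIC))
d=np.load('pics/scene0d.npy')
# xyz top map
v,u=np.mgrid[0:400,0:640]
X=bp('scene',d,u,v)
np.save('pics/X0.npy',X)
for n in ['yellow_bottle','snap_pot','bead_jar','cement_tin','sanding_block','clamp','clamp_jaw']:
    for s in r.silhouettes('scene',n)[:3]:
        m=s['pixels']&(d>0); pts=X[m]
        print(n,round(s['confidence'],2),s['box'],'med',np.median(pts,0).round(3),'lo',np.percentile(pts,3,axis=0).round(3),'hi',np.percentile(pts,97,axis=0).round(3))
E
```

```text
yellow_bottle 0.8 [324.7, 231.0, 357.0, 301.2] med [0.44  0.374 0.107] lo [0.422 0.351 0.009] hi [0.465 0.387 0.168]
yellow_bottle 0.36 [342.1, 140.1, 397.0, 203.2] med [0.482 0.175 0.161] lo [0.456 0.092 0.033] hi [0.538 0.229 0.188]
snap_pot 0.71 [256.5, 191.8, 288.9, 222.7] med [0.655 0.291 0.03 ] lo [0.628 0.256 0.008] hi [0.688 0.317 0.033]
bead_jar 0.41 [339.3, 143.1, 398.8, 205.6] med [0.506 0.218 0.146] lo [0.459 0.063 0.052] hi [0.541 0.236 0.187]
cement_tin 0.9 [366.6, 218.5, 408.3, 271.9] med [0.398 0.264 0.081] lo [0.367 0.215 0.002] hi [0.435 0.283 0.087]
sanding_block 0.74 [308.7, 211.8, 335.5, 251.2] med [0.532 0.282 0.039] lo [0.504 0.255 0.02 ] hi [0.561 0.312 0.042]
sanding_block 0.65 [304.2, 321.0, 333.0, 357.4] med [0.413 0.468 0.019] lo [0.388 0.45  0.007] hi [0.441 0.483 0.021]
clamp 0.95 [270.9, 136.2, 395.5, 282.2] med [0.518 0.248 0.047] lo [0.461 0.151 0.007] hi [0.598 0.378 0.179]
clamp_jaw 0.96 [278.1, 213.6, 322.0, 262.6] med [0.544 0.339 0.057] lo [0.509 0.312 0.024] hi [0.593 0.365 0.076]
clamp_jaw 0.37 [312.0, 212.0, 336.0, 250.9] med [0.531 0.283 0.039] lo [0.504 0.256 0.023] hi [0.56  0.312 0.042]
```

View pics/scene0c.png

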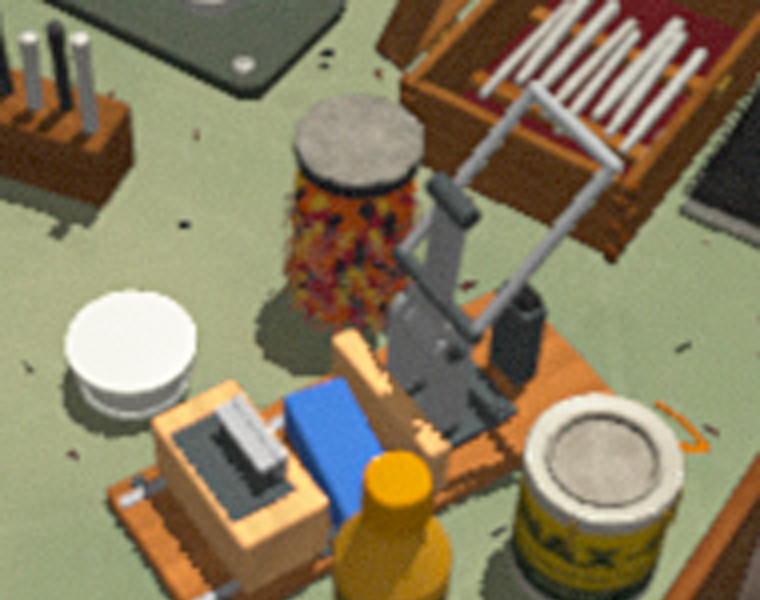

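View pics/side0c.png

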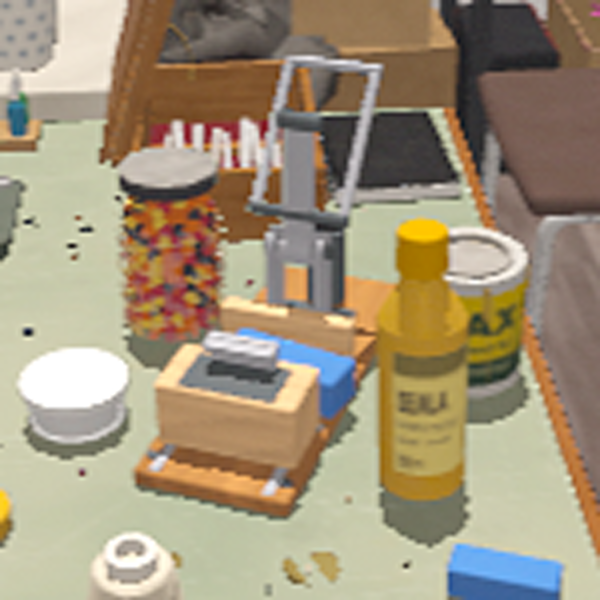

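```bash
cat >> h.py <<'E'
def clampfit(X,d):
    pass
E
python3 - <<'E'
from h import *
X=np.load('pics/X0.npy'); 
m=(np.linalg.norm(X[...,:2]-[0.53,0.27],axis=-1)<0.2)
def rect(mask,name):
    pts=X[mask][:,:2].astype(np.float32)*1000
    # keep biggest conn comp in image
    n,l,st,c=cv2.connectedComponentsWithStats(mask.astype(np.uint8),connectivity=8)
    k=1+np.argmax(st[1:,4]); pts=X[l==k][:,:2].astype(np.float32)*1000
    (c,s,a)=cv2.minAreaRect(pts); print(name,len(pts),np.round(c,1),np.round(s,1),round(a,2), X[l==k][:,2].mean().round(4))
rect(m&(abs(X[...,2]-.0575)<.003),'jawtop')
rect(m&(abs(X[...,2]-.040)<.003),'block')
rect(m&(abs(X[...,2]-.050)<.003),'fixedtop')
rect(m&(abs(X[...,2]-.012)<.003),'bed')
d2=np.load('pics/side0d.npy'); v,u=np.mgrid[0:400,0:640]; Y=bp('side',d2,u,v)
X=Y; m=(np.linalg.norm(X[...,:2]-[0.53,0.27],axis=-1)<0.2)
rect(m&(abs(X[...,2]-.0575)<.003),'jawtop')
rect(m&(abs(X[...,2]-.040)<.003),'block')
rect(m&(abs(X[...,2]-.050)<.003),'fixedtop')
rect(m&(abs(X[...,2]-.012)<.003),'bed')
E
```

```text
jawtop 718 [555.1 330.2] [49.  89.6] 68.27 0.0571
block 419 [525.2 282.8] [34.2 82.7] 56.41 0.0393
fixedtop 235 [517.5 238.1] [33.7 88.5] 67.17 0.0495
bed 682 [557.9 337.9] [87.2 99.5] 66.69 0.0115
jawtop 388 [555.8 329.4] [49.6 90.6] 67.61 0.0584
block 201 [514.3 262.7] [ 52.3 105.7] 39.86 0.0406
fixedtop 144 [516.9 233.5] [43.1 90. ] 69.03 0.0504
bed 421 [558.6 335.6] [92.2 99.9] 67.69 0.0128
```

Run:
```python
from h import *
from scipy.optimize import minimize
from scipy.spatial import cKDTree
# boxes model with params tx,ty,yaw,q ; signed distance point->surface, over points in clamp region (union of both cameras)
X0=np.load('pics/X0.npy'); d2=np.load('pics/side0d.npy'); v,u=np.mgrid[0:400,0:640]; Y=bp('side',d2,u,v)
def boxes(q):
    B=[(-95,165,-50,50,0,12),(16,30,-45,45,12,50),(60+q,109+q,-45,45,16,57.5),(-66,-50,-13,13,12,76)]
    return np.array(B,float)/1000
def sd(P,b):
    c=np.array([(b[0]+b[1])/2,(b[2]+b[3])/2,(b[4]+b[5])/2]);h=np.array([b[1]-b[0],b[3]-b[2],b[5]-b[4]])/2
    k=abs(P-c)-h
    return np.linalg.norm(np.maximum(k,0),axis=1)+np.minimum(k.max(1),0)
def cost(p,Q,full=False):
    c,s=np.cos(p[2]),np.sin(p[2]); W=Q-[p[0],p[1],0]; L=np.stack([c*W[:,0]+s*W[:,1],-s*W[:,0]+c*W[:,1],W[:,2]],1)
    D=np.stack([sd(L,b) for b in boxes(p[3]*1000)],1); e=abs(D).min(1) if 0 else abs(D.min(1))
    if full: return e,L
    return np.minimum(e,.006).mean()
p0=np.array([0.508-0.0,0.216,np.deg2rad(68),.03])
jc=np.array([.5553,.330]); ax=np.array([np.cos(p0[2]),np.sin(p0[2])]);
fc=np.array([.5172,.236]); p0[:2]=fc-.023*ax; p0[3]=np.linalg.norm(jc-fc)-.0615
print(p0)
for nm,Z in(('scene',X0),('side',Y),('both',None)):
    Q=np.concatenate([X0.reshape(-1,3),Y.reshape(-1,3)]) if Z is None else Z.reshape(-1,3)
    c,s=ax; W=Q[:,:2]-p0[:2]; lx=W@ax; ly=W@[-s,c]
    m=(lx>-.1)&(lx<.175)&(abs(ly)<.056)&(Q[:,2]>.006)&(Q[:,2]<.08)&np.isfinite(Q).all(1)
    Q=Q[m]
    best=None
    for dz in [0]:
        rr=minimize(cost,p0,args=(Q,),method='Nelder-Mead',options=dict(initial_simplex=p0+np.vstack([np.zeros(4),np.diag([.005,.005,.05,.005])]),xatol=1e-5,fatol=1e-8,maxiter=2000))
        print(nm,len(Q),rr.x.round(4),np.rad2deg(rr.x[2]).round(2),rr.fun)
```

```text
[0.50858405 0.21467477 1.18682389 0.03992786]
scene 4550 [0.5127 0.2242 1.1794 0.0287] 67.57 0.002244555815120474
side 2463 [0.513  0.2232 1.1799 0.0287] 67.6 0.002025229543201442
both 7013 [0.5127 0.2238 1.1793 0.0286] 67.57 0.0021856367051105957
```

```bash
cat >> h.py <<'E'
O=np.array([.5128,.2238]); YAW=np.deg2rad(67.6)
ax=np.array([np.cos(YAW),np.sin(YAW)]); ay=np.array([-ax[1],ax[0]])
def toC(X):
    X=np.asarray(X); W=X[...,:2]-O
    return np.concatenate([np.stack([W@ax,W@ay],-1),X[...,2:]],-1)*1000
def toW(c):
    c=np.asarray(c,float)/1000
    return np.concatenate([O+c[0]*ax+c[1]*ay,c[2:]])
def tooltip(s=None):
    s=s or r.read_state()
    from scipy.spatial.transform import Rotation as Ro
    R=Ro.from_rotvec(s['tool_rot']).as_matrix()
    return toC(s['position']), np.rad2deg(np.arctan2(R[1,0],R[0,0])), R
E
python3 - <<'E'
from h import *
X=np.load('pics/X0.npy'); d2=np.load('pics/side0d.npy'); v,u=np.mgrid[0:400,0:640]; Y=bp('side',d2,u,v)
for n,Z,dd in(('scene',X,np.load('pics/scene0d.npy')),('side',Y,d2)):
    C=toC(Z)
    if n=='side': r.read_camera('side')
    if n=='scene': r.read_camera('scene')
    for k in ['yellow_bottle','snap_pot','bead_jar','cement_tin']:
        for s in r.silhouettes(n,k)[:2]:
            m=s['pixels']&(dd>0);P=C[m]
            if len(P)<20: continue
            zt=np.percentile(P[:,2],97); t=P[abs(P[:,2]-zt)<5]
            print(n,k,round(s['confidence'],2),'top z',zt.round(),'ctr(top bbox)',((t.min(0)+t.max(0))/2).round(),(t.max(0)-t.min(0)).round(), 'world med',np.median(Z[m],0).round(3))
    m=(abs(C[...,1])<45)&(C[...,0]>-120)&(C[...,0]<60)&(C[...,2]>100)&(C[...,2]<260)
    P=C[m]
    for zb in range(100,230,10):
        q=P[(P[:,2]>=zb)&(P[:,2]<zb+10)]
        if len(q):
            for a,b in((-50,-20),(-20,20),(20,50)):
                qq=q[(q[:,1]>=a)&(q[:,1]<b)]
                if len(qq): print(n,zb,(a,b),len(qq),'x',np.percentile(qq[:,0],[5,50,95]).round(),'y',qq[:,1].mean().round())
E
```

```text
scene yellow_bottle 0.81 top z 168.0 ctr(top bbox) [101. 112. 167.] [28. 27.  7.] world med [0.441 0.373 0.101]
scene snap_pot 0.88 top z 33.0 ctr(top bbox) [ 113. -112.   31.] [67. 70.  6.] world med [0.655 0.291 0.03 ]
scene snap_pot 0.49 top z 168.0 ctr(top bbox) [101. 112. 167.] [28. 27.  7.] world med [0.44  0.373 0.105]
scene bead_jar 0.68 top z 120.0 ctr(top bbox) [-21. -99. 119.] [67. 66.  7.] world med [0.588 0.185 0.086]
scene cement_tin 0.77 top z 88.0 ctr(top bbox) [-21. 110.  86.] [76. 73.  7.] world med [0.398 0.265 0.082]
scene 100 (-50, -20) 5 x [2. 3. 3.] y -28.0
scene 100 (-20, 20) 35 x [2. 3. 4.] y 2.0
scene 100 (20, 50) 10 x [-4.  0.  3.] y 32.0
scene 110 (-50, -20) 36 x [-11.  -3.   3.] y -27.0
scene 110 (-20, 20) 64 x [-4.  1.  3.] y 2.0
scene 110 (20, 50) 44 x [-10.  -2.   4.] y 30.0
scene 120 (-50, -20) 16 x [-16. -12.  -8.] y -29.0
scene 120 (-20, 20) 35 x [-4.  1.  2.] y 3.0
scene 120 (20, 50) 24 x [-20. -14. -10.] y 32.0
scene 130 (-50, -20) 2 x [-33. -27. -21.] y -31.0
scene 130 (-20, 20) 33 x [-5.  0.  1.] y 3.0
scene 130 (20, 50) 28 x [-30. -24. -18.] y 
[... 1828 characters left out ...]
0 (-50, -20) 15 x [-37. -32. -27.] y -29.0
side 140 (-20, 20) 28 x [-2. -1.  1.] y 1.0
side 140 (20, 50) 14 x [-38. -34. -28.] y 30.0
side 150 (-50, -20) 5 x [-46. -39. -37.] y -31.0
side 150 (-20, 20) 29 x [-4. -2.  0.] y 0.0
side 150 (20, 50) 13 x [-47. -42. -37.] y 31.0
side 160 (-50, -20) 12 x [-55. -52. -46.] y -30.0
side 160 (-20, 20) 28 x [-5. -3. -0.] y -0.0
side 160 (20, 50) 14 x [-55. -52. -46.] y 31.0
side 170 (-50, -20) 14 x [-65. -61. -55.] y -29.0
side 170 (-20, 20) 52 x [-9. -1.  1.] y 1.0
side 170 (20, 50) 13 x [-63. -61. -56.] y 31.0
side 180 (-50, -20) 18 x [-74. -71. -66.] y -26.0
side 180 (-20, 20) 53 x [-75. -71.  -3.] y 1.0
side 180 (20, 50) 20 x [-74. -71. -64.] y 29.0
```

Run:
```python
from h import *
X=np.load('pics/X0.npy'); d2=np.load('pics/side0d.npy'); v,u=np.mgrid[0:400,0:640]; Y=bp('side',d2,u,v)
P=np.concatenate([X.reshape(-1,3),Y.reshape(-1,3)]); P=P[np.isfinite(P).all(1)]
a=np.array([.237,-.469]); b=np.array([.573,.369]); L=np.linalg.norm(b-a); t=(b-a)/L; n=np.array([-t[1],t[0]])
s=(P[:,:2]-a)@t; w=(P[:,:2]-a)@n
for s0 in np.arange(-.1,1.1,.1):
    m=(s>=s0)&(s<s0+.1)&(abs(w)<.12)&(P[:,2]<.6); 
    if m.sum(): print(round(s0,1),m.sum(),'zmax',np.percentile(P[m,2],99.5).round(3))
m=(P[:,2]>.2)&(P[:,2]<.8)&(np.hypot(P[:,0],P[:,1])<.85)&(np.hypot(P[:,0],P[:,1])>.3)
H,xe,ye=np.histogram2d(P[m,0],P[m,1],bins=[np.arange(-.4,.9,.1),np.arange(-.8,.85,.1)])
print(xe.round(1));print(ye.round(1));print(H.astype(int))
print(toW([157,0,0]),tooltip()[:2])
```

```text
-0.1 2338 zmax 0.522
0.0 2765 zmax 0.535
0.1 1401 zmax -0.731
0.2 1318 zmax -0.731
0.3 2475 zmax 0.061
0.4 4601 zmax 0.518
0.5 4652 zmax 0.063
0.6 4432 zmax 0.188
0.7 8193 zmax 0.178
0.8 8225 zmax 0.169
0.9 8570 zmax 0.017
1.0 9759 zmax 0.099
1.1 12374 zmax 0.098
[-0.4 -0.3 -0.2 -0.1 -0.   0.1  0.2  0.3  0.4  0.5  0.6  0.7  0.8]
[-0.8 -0.7 -0.6 -0.5 -0.4 -0.3 -0.2 -0.1 -0.   0.1  0.2  0.3  0.4  0.5
  0.6  0.7  0.8]
[[   0    0    0    0    0    0    0    0    0    0    0    0    0    0
     0    0]
 [   0    0    0    0    0    0    0    0    0    0    0    0    0    0
     0    0]
 [   0    0    0    0    0    0    0    0    0    0    0    0    0    0
     0    0]
 [   0    0    0    0    0    0    0    0    0    0    0    0    0    0
     0    0]
 [   0    0    0    0    0    0    0    0    0    0    0    0    0    0
     0    0]
 [   0    0    0   53    0    0    0    0    0    0    0    0    0    0
     0    0]
 [   0    0  142 1475    9    0    0    0    0    0    0    0    0    0
     0  961]
 [   0    0    0    0    0    0    0    0    0    0    0    0    0    0
     0    0]
 [   0    0    0    0    0    0    0    0    0    0    0    0    0    0
     0    0]
 [   0    0    0    0    0    0  129  274  241    0    0    0    0    0
     0    0]
 [   0    0    0    0    0    0   69  142  144    0    0    0    0    0
     0    0]
 [   0    0    0    0    0    0    0    0 1447    0    0    0    0    0
     0    0]]
[0.57262805 0.36895373 0.        ] (array([-745.34413295,   -8.60832042,  231.30326683]), np.float64(26.799408797112548))
```

Run:
```python
from h import *
X=np.load('pics/X0.npy'); d2=np.load('pics/side0d.npy'); v,u=np.mgrid[0:400,0:640]; Y=bp('side',d2,u,v)
for n,Z in(('scene',X),('side',Y)):
    m=(Z[...,2]>.12)&(Z[...,2]<.8)&(Z[...,0]>.3)&(Z[...,0]<.8)&(Z[...,1]>-.35)&(Z[...,1]<.1)
    vv,uu=np.nonzero(m)
    for y0 in np.arange(-.35,.1,.05):
        k=m&(Z[...,1]>=y0)&(Z[...,1]<y0+.05)
        if k.sum(): 
            q=Z[k]; vv,uu=np.nonzero(k); print(n,y0.round(2),k.sum(),'x',q[:,0].min().round(3),q[:,0].max().round(3),'z',q[:,2].max().round(3),'px',uu.min(),uu.max(),vv.min(),vv.max())
```

```text
scene -0.2 43 x 0.586 0.631 z 0.213 px 390 412 40 74
scene -0.15 289 x 0.586 0.631 z 0.216 px 380 411 41 81
scene -0.1 187 x 0.585 0.631 z 0.217 px 370 401 51 91
scene -0.05 210 x 0.584 0.632 z 0.217 px 361 391 62 100
scene -0.0 1074 x 0.586 0.8 z 0.298 px 282 378 14 91
scene 0.05 959 x 0.587 0.8 z 0.254 px 281 366 40 122
side -0.2 8 x 0.592 0.638 z 0.217 px 292 304 113 140
side -0.15 52 x 0.588 0.639 z 0.218 px 291 305 114 146
side -0.1 55 x 0.587 0.638 z 0.218 px 291 305 118 149
side -0.05 60 x 0.587 0.638 z 0.218 px 290 305 123 155
side -0.0 449 x 0.589 0.8 z 0.287 px 227 304 108 165
side 0.05 686 x 0.589 0.8 z 0.256 px 228 304 122 166
```

>>> {"method": "move_arm", "body": {
  "series": [
    {"gripper": 0,"slide": [0.02,0.03,0.02],"spin": 0.1},
    {"gripper": 0,"slide": [0.168,0.418,0.02],"spin": 0.356},
    {"gripper": 0,"slide": [0.168,0.418,0.02],"spin": 0.71},
    {"gripper": 0,"slide": [0.168,0.418,0.02],"spin": 0.71},
    {"gripper": 0,"slide": [0.168,0.418,0.02],"spin": 0.71},
    {"gripper": 0,"slide": [0.168,0.418,0.02],"spin": 0.71},
    {"gripper": 0,"slide": [0.168,0.418,0.02],"spin": 0.71},
    {"gripper": 0,"slide": [0.168,0.418,0.02],"spin": 0.71},
    {"gripper": 0,"slide": [0.168,0.418,0.02],"spin": 0.71},
    {"gripper": 0,"slide": [0.168,0.418,0.02],"spin": 0.71},
    {"gripper": 0,"slide": [0.168,0.418,0.02],"spin": 0.71},
    {"gripper": 0,"slide": [0.168,0.418,0.02],"spin": 0.71}
  ]
}}

```text
time_s: 2.0
position: [0.4062, -0.0446, 0.2515]
tool_rot: [-2.605, -1.754, -0.003]
wrist_force: [-0.7, -0.1, 0.5]
gripper_width: 0.003
```

>>> {"method": "move_arm", "body": {
  "series": [
    {"gripper": 0,"slide": [0.166,0.413,0.0],"spin": 0},
    {"gripper": 0,"slide": [0.166,0.413,0.0],"spin": 0},
    {"gripper": 0,"slide": [0.166,0.413,0.0],"spin": 0},
    {"gripper": 0,"slide": [0.166,0.413,0.0],"spin": 0},
    {"gripper": 0,"slide": [0.166,0.413,0.0],"spin": 0},
    {"gripper": 0,"slide": [0.166,0.413,0.0],"spin": 0},
    {"gripper": 0,"slide": [0.166,0.413,0.0],"spin": 0},
    {"gripper": 0,"slide": [0.166,0.413,0.0],"spin": 0},
    {"gripper": 0,"slide": [0.166,0.413,0.0],"spin": 0},
    {"gripper": 0,"slide": [0.166,0.413,0.0],"spin": 0},
    {"gripper": 0,"slide": [0.166,0.413,0.0],"spin": 0},
    {"gripper": 0,"slide": [0.166,0.413,0.0],"spin": 0}
  ]
}}

```text
time_s: 3.0
position: [0.5714, 0.3671, 0.2494]
tool_rot: [-2.608, -1.749, -0.0]
wrist_force: [0.3, -0.1, -0.3]
gripper_width: -0.001
```

Run:
```python
from h import *
print(tooltip()[:2])
p,d=r.read_camera('side'); cv2.imwrite('pics/side1.png',cv2.resize(p[60:320,220:480],(600,600),interpolation=cv2.INTER_CUBIC)[:,:,::-1])
p,d=r.read_camera('wrist'); cv2.imwrite('pics/wrist1.png',p[:,:,::-1])
```

```text
(array([154.85713257,   0.40597606, 249.41841974]), np.float64(67.68534226521115))
```

View pics/side1.png

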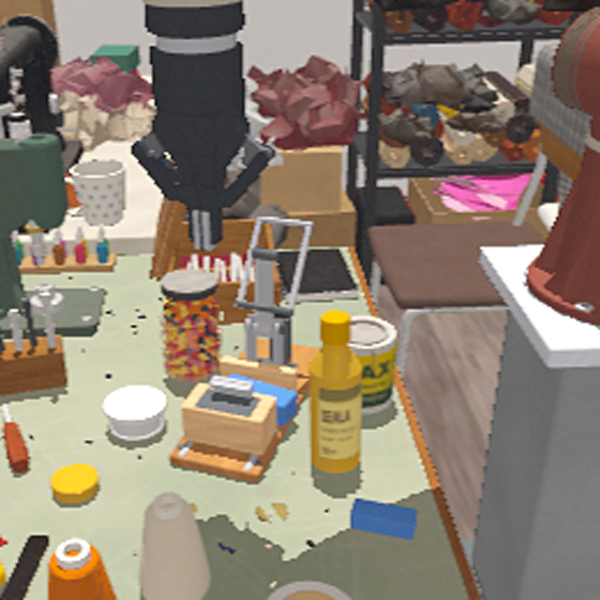

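View pics/wrist1.png

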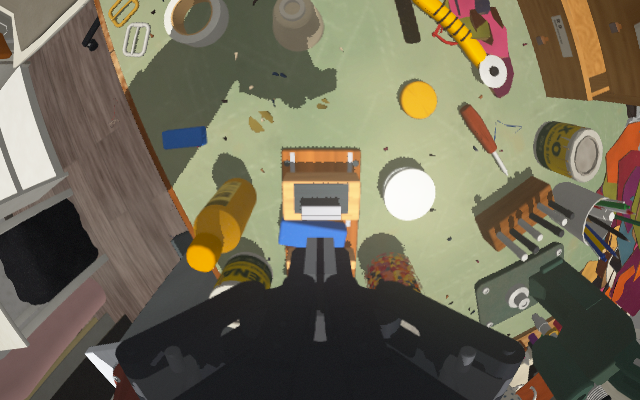

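>>> {"method": "move_arm", "body": {
  "series": [
    {"gripper": 0,"slide": [0.0075,0.0025,-0.04],"spin": 0},
    {"gripper": 0,"slide": [0.0075,0.0025,-0.08],"spin": 0},
    {"gripper": 0,"slide": [0.0075,0.0025,-0.12],"spin": 0},
    {"gripper": 0,"slide": [0.0075,0.0025,-0.15],"spin": 0},
    {"gripper": 0,"slide": [0.0075,0.0025,-0.17],"spin": 0},
    {"gripper": 0,"slide": [0.0075,0.0025,-0.19],"spin": 0},
    {"gripper": 0,"slide": [0.0075,0.0025,-0.2],"spin": 0},
    {"gripper": 0,"slide": [0.0075,0.0025,-0.21],"spin": 0},
    {"gripper": 0,"slide": [0.0075,0.0025,-0.223],"spin": 0},
    {"gripper": 0,"slide": [0.0075,0.0025,-0.223],"spin": 0}
  ]
}}

```text
time_s: 3.93
position: [0.5775, 0.3639, 0.027]
tool_rot: [-2.613, -1.744, 0.003]
wrist_force: [-0.7, -0.2, -0.3]
gripper_width: 0.003
```

Run:
```python
from h import *
print(tooltip()[:2])
p,d=r.read_camera('side'); cv2.imwrite('pics/side2.png',cv2.resize(p[100:300,240:440],(600,600),interpolation=cv2.INTER_CUBIC)[:,:,::-1])
```

```text
(array([154.18265087,  -6.4268785 ,  27.00439845]), np.float64(67.44752704955577))
```

View pics/side2.png

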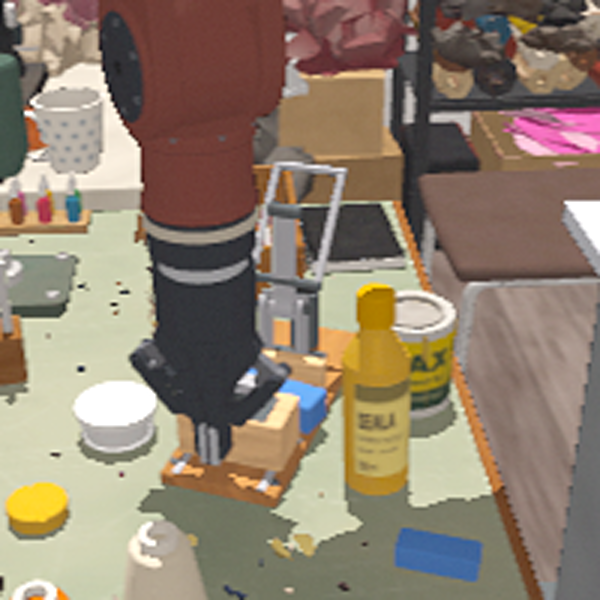

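>>> {"method": "move_arm", "body": {
  "series": [
    {"gripper": 0,"slide": [-0.0015,-0.0037,0],"spin": 0},
    {"gripper": 0,"slide": [-0.003,-0.0074,0],"spin": 0},
    {"gripper": 0,"slide": [-0.0046,-0.0111,0],"spin": 0},
    {"gripper": 0,"slide": [-0.0057,-0.0139,0],"spin": 0},
    {"gripper": 0,"slide": [-0.0069,-0.0166,0],"spin": 0},
    {"gripper": 0,"slide": [-0.008,-0.0194,0],"spin": 0},
    {"gripper": 0,"slide": [-0.0091,-0.0222,0],"spin": 0},
    {"gripper": 0,"slide": [-0.0091,-0.0222,0],"spin": 0}
  ]
}}

```text
time_s: 4.65
position: [0.569, 0.3421, 0.0284]
tool_rot: [2.613, 1.744, -0.001]
wrist_force: [1.2, 0.7, 0.4]
gripper_width: -0.007
```

Run:
```python
from h import *
s=r.read_state();print(tooltip(s)[:2],s['wrist_force'][:2]@ax,s['wrist_force'])
```

```text
(array([130.73237551,  -6.85835242,  28.44086359]), np.float64(67.46270854187216)) 1.120817627302641 [1.18071    0.72563615 0.38143903]
```

Moved 24 mm with a light resistance; push on in small steps until the jaw stops.

>>> {"method": "move_arm", "body": {
  "series": [
    {"gripper": 0,"slide": [-0.0008,-0.0018,0],"spin": 0},
    {"gripper": 0,"slide": [-0.0015,-0.0037,0],"spin": 0},
    {"gripper": 0,"slide": [-0.0023,-0.0055,0],"spin": 0},
    {"gripper": 0,"slide": [-0.0023,-0.0055,0],"spin": 0}
  ]
}}

```text
time_s: 4.98
position: [0.5674, 0.3383, 0.0284]
tool_rot: [-2.611, -1.745, -0.004]
wrist_force: [3.9, 7.4, -1.4]
gripper_width: 0.002
```

Run:
```python
from h import *
s=r.read_state();print(tooltip(s)[:2],s['wrist_force'][:2]@ax,s['wrist_force'])
p,d=r.read_camera('scene'); cv2.imwrite('pics/scene3.png',cv2.resize(p[150:300,240:390],(600,600),interpolation=cv2.INTER_CUBIC)[:,:,::-1])
```

```text
(array([126.67458682,  -6.80772323,  28.41876596]), np.float64(67.5129628661113)) 8.331238379200405 [ 3.91155668  7.39893932 -1.39936169]
```

View pics/scene3.png

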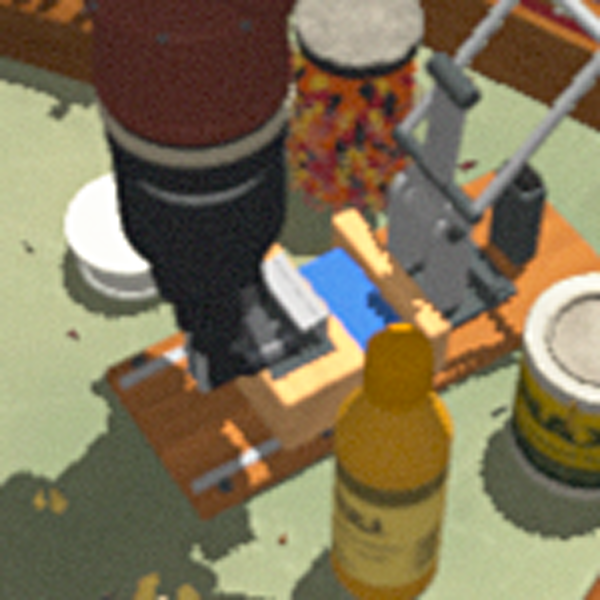

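>>> {"method": "move_arm", "body": {
  "series": [
    {"gripper": 0,"slide": [-0.0008,-0.0018,0],"spin": 0},
    {"gripper": 0,"slide": [-0.0015,-0.0037,0],"spin": 0},
    {"gripper": 0,"slide": [-0.0015,-0.0037,0],"spin": 0}
  ]
}}

```text
time_s: 5.28
position: [0.5674, 0.3383, 0.0286]
tool_rot: [-2.606, -1.745, -0.013]
wrist_force: [8.9, 23.6, -11.5]
gripper_width: -0.001
```

Run:
```python
from h import *
s=r.read_state();print(tooltip(s)[:2],s['wrist_force'][:2]@ax,s['wrist_force'])
```

```text
(array([126.67605627,  -6.85232166,  28.56598956]), np.float64(67.61239396166802)) 25.1725383352323 [  8.89562556  23.56040496 -11.53842541]
```

>>> {"method": "move_arm", "body": {
  "series": [
    {"gripper": 0,"slide": [0.005,0.012,0],"spin": 0},
    {"gripper": 0,"slide": [0.01,0.0245,0.002],"spin": 0},
    {"gripper": 0,"slide": [0.01,0.0245,0.04],"spin": 0},
    {"gripper": 0,"slide": [0.01,0.0245,0.08],"spin": 0},
    {"gripper": 0,"slide": [0.01,0.0245,0.12],"spin": 0},
    {"gripper": 0,"slide": [0.01,0.0245,0.16],"spin": 0},
    {"gripper": 0,"slide": [0.01,0.0245,0.2],"spin": 0},
    {"gripper": 0,"slide": [0.01,0.0245,0.23],"spin": 0},
    {"gripper": 0,"slide": [0.01,0.0245,0.23],"spin": 0}
  ]
}}

```text
time_s: 6.03
position: [0.577, 0.3585, 0.2652]
tool_rot: [2.611, 1.744, 0.013]
wrist_force: [0.9, 0.9, 0.1]
gripper_width: 0.004
```

Run:
```python
from h import *
s=r.read_state();print(tooltip(s)[:2],s['wrist_force'])
p,d=r.read_camera('scene'); cv2.imwrite('pics/scene4.png',cv2.resize(p[150:300,240:390],(600,600),interpolation=cv2.INTER_CUBIC)[:,:,::-1])
v,u=np.mgrid[0:400,0:640]; X=bp('scene',d,u,v);C=toC(X)
def rect(m,nm):
    n,l,st,c=cv2.connectedComponentsWithStats(m.astype(np.uint8),connectivity=8)
    k=1+np.argmax(st[1:,4]); pts=C[l==k][:,:2].astype(np.float32); print(nm,len(pts),cv2.minAreaRect(pts), pts[:,0].min(),pts[:,0].max())
m=(abs(C[...,1])<50)&(C[...,0]>10)&(C[...,0]<170)
rect(m&(abs(C[...,2]-57.5)<3),'jaw'); rect(m&(abs(C[...,2]-40)<2.5)&(p[...,2]>p[...,0].astype(int)+40),'block')
```

```text
(array([149.05609319,  -8.0565717 , 265.20778482]), np.float64(67.4807707612604)) [0.94021047 0.90267604 0.07014851]
jaw 686 ((90.86868286132812, 1.5927009582519531), (90.2491683959961, 48.441715240478516), 89.62438201904297) 66.71731 115.19654
block 255 ((45.96260452270508, -2.900400161743164), (58.74486541748047, 27.296640396118164), 88.03651428222656) 31.926996 59.394676
```

View pics/scene4.png

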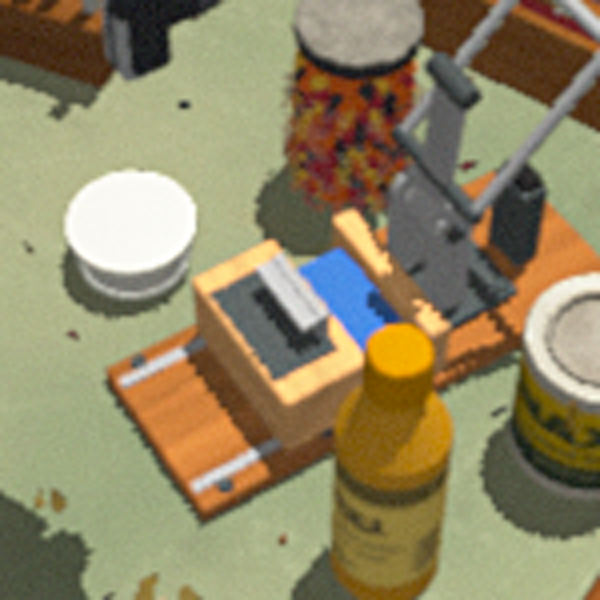

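>>> {"method": "move_arm", "body": {
  "series": [
    {"gripper": 0,"slide": [-0.0786,-0.17,-0.01],"spin": 0},
    {"gripper": 0,"slide": [-0.0786,-0.17,-0.01],"spin": 0},
    {"gripper": 0,"slide": [-0.0786,-0.17,-0.01],"spin": 0},
    {"gripper": 0,"slide": [-0.0786,-0.17,-0.01],"spin": 0},
    {"gripper": 0,"slide": [-0.0786,-0.17,-0.01],"spin": 0},
    {"gripper": 0,"slide": [-0.0786,-0.17,-0.04],"spin": 0},
    {"gripper": 0,"slide": [-0.0786,-0.17,-0.04],"spin": 0}
  ]
}}

```text
time_s: 6.67
position: [0.4932, 0.1859, 0.2138]
tool_rot: [-2.612, -1.741, 0.012]
wrist_force: [-0.5, 0.1, -1.4]
gripper_width: 0.002
```

Run:
```python
from h import *
s=r.read_state();print(tooltip(s)[:2],s['wrist_force'])
p,d=r.read_camera('side'); cv2.imwrite('pics/side5.png',cv2.resize(p[100:250,270:420],(600,600),interpolation=cv2.INTER_CUBIC)[:,:,::-1])
```

```text
(array([-42.47612092,   3.71265901, 213.82353652]), np.float64(67.36748071196209)) [-0.49478779  0.09288496 -1.37180502]
```

View pics/side5.png

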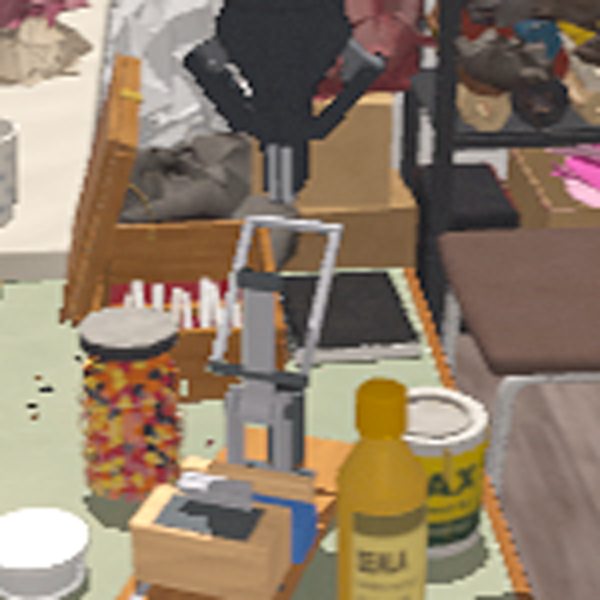

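>>> {"method": "move_arm", "body": {
  "series": [
    {"gripper": 0,"slide": [0.005,0.003,0],"spin": 0},
    {"gripper": 0,"slide": [0.005,0.003,-0.03],"spin": 0},
    {"gripper": 0,"slide": [0.005,0.003,-0.057],"spin": 0},
    {"gripper": 0,"slide": [0.005,0.003,-0.057],"spin": 0}
  ]
}}

```text
time_s: 7.05
position: [0.4999, 0.1913, 0.1576]
tool_rot: [-2.61, -1.745, 0.009]
wrist_force: [-0.6, 0.5, -1.0]
gripper_width: -0.005
```

Run:
```python
from h import *
s=r.read_state();print(tooltip(s)[:2],s['wrist_force'])
p,d=r.read_camera('scene'); cv2.imwrite('pics/scene6.png',cv2.resize(p[110:260,280:430],(600,600),interpolation=cv2.INTER_CUBIC)[:,:,::-1])
```

```text
(array([-34.95235794,  -0.41471844, 157.64574373]), np.float64(67.54421625151647)) [-0.61273576  0.51440857 -0.9779245 ]
```

View pics/scene6.png

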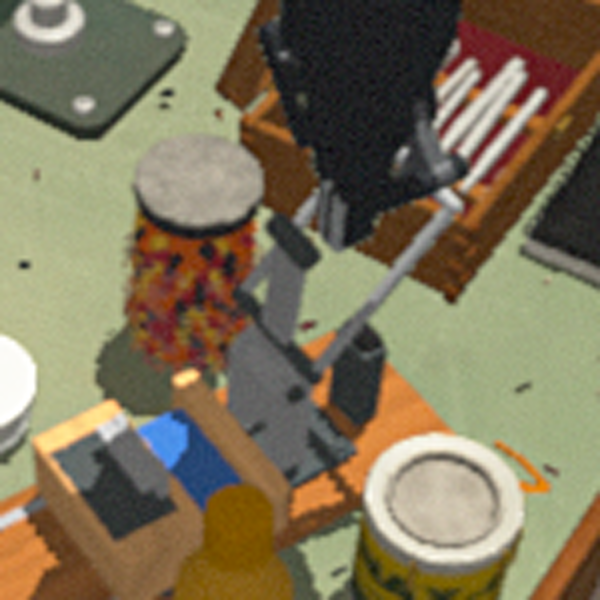

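>>> {"method": "move_arm", "body": {
  "series": [
    {"gripper": 0,"slide": [0.0023,0.0055,0],"spin": 0},
    {"gripper": 0,"slide": [0.0046,0.011,0],"spin": 0},
    {"gripper": 0,"slide": [0.0069,0.0166,0],"spin": 0},
    {"gripper": 0,"slide": [0.0091,0.0222,0],"spin": 0},
    {"gripper": 0,"slide": [0.0114,0.0277,0],"spin": 0},
    {"gripper": 0,"slide": [0.0137,0.0333,0],"spin": 0},
    {"gripper": 0,"slide": [0.016,0.0388,0],"spin": 0},
    {"gripper": 0,"slide": [0.0168,0.0407,0],"spin": 0},
    {"gripper": 0,"slide": [0.0168,0.0407,0],"spin": 0}
  ]
}}

```text
time_s: 7.85
position: [0.5186, 0.2324, 0.1611]
tool_rot: [-2.611, -1.746, 0.0]
wrist_force: [-0.0, -0.0, 1.1]
gripper_width: -0.0
```

Run:
```python
from h import *
s=r.read_state();print(tooltip(s)[:2],s['wrist_force'],s['wrist_force'][:2]@ax)
p,d=r.read_camera('scene'); cv2.imwrite('pics/scene7.png',cv2.resize(p[110:260,280:430],(600,600),interpolation=cv2.INTER_CUBIC)[:,:,::-1])
```

```text
(array([ 10.15019952,  -2.09288979, 161.12842056]), np.float64(67.51801220154505)) [-0.00735909 -0.00126817  1.0537268 ] -0.003976812490320634
```

View pics/scene7.png

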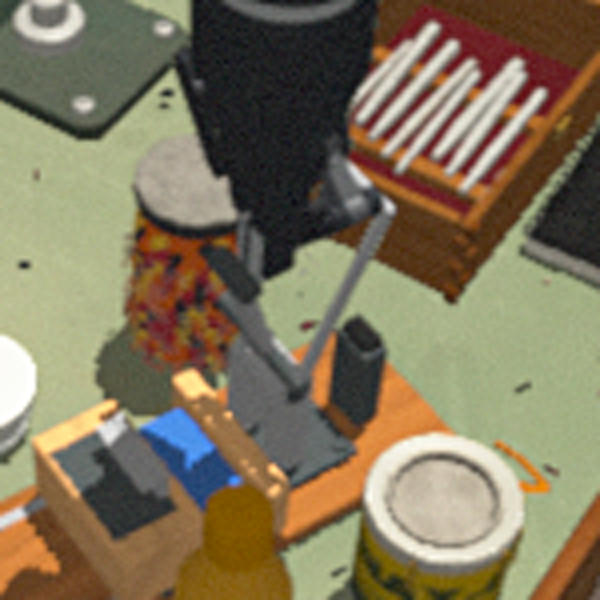

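>>> {"method": "move_arm", "body": {
  "series": [
    {"gripper": 0,"slide": [0.0,0.0,0.035],"spin": 0},
    {"gripper": 0,"slide": [0.0,0.0,0.075],"spin": 0},
    {"gripper": 0,"slide": [-0.0,-0.0,0.085],"spin": 0},
    {"gripper": 0,"slide": [-0.014,-0.033,0.085],"spin": 0},
    {"gripper": 0,"slide": [-0.027,-0.065,0.085],"spin": 0},
    {"gripper": 0,"slide": [-0.027,-0.065,0.085],"spin": 0}
  ]
}}

```text
time_s: 8.4
position: [0.4895, 0.1632, 0.2467]
tool_rot: [2.614, 1.742, -0.002]
wrist_force: [1.1, -0.1, 0.9]
gripper_width: 0.003
```

```bash
cat >> h.py <<'E'
def look(nm,name='scene',crop=(110,260,280,430)):
    p,d=r.read_camera(name); a,b,c,e=crop
    cv2.imwrite(f'pics/{nm}.png',cv2.resize(p[a:b,c:e],(600,600),interpolation=cv2.INTER_CUBIC)[:,:,::-1])
    v,u=np.mgrid[0:400,0:640]; X=bp(name,d,u,v); return p,d,toC(X)
def slices(C,zr=range(55,230,10),xr=(-120,130)):
    m=(abs(C[...,1])<45)&(C[...,0]>xr[0])&(C[...,0]<xr[1])&np.isfinite(C).all(-1)
    P=C[m]
    for zb in zr:
        q=P[(P[:,2]>=zb)&(P[:,2]<zb+10)]
        for a,b in((-45,-20),(-20,20),(20,45)):
            qq=q[(q[:,1]>=a)&(q[:,1]<b)]
            if len(qq): print(zb,(a,b),len(qq),'x',np.percentile(qq[:,0],[5,50,95]).round())
E
python3 - <<'E'
from h import *
s=r.read_state();print(tooltip(s)[:2],s['wrist_force'],s['wrist_force'][:2]@ax)
p,d,C=look('side8','side',(80,230,270,420)); slices(C,range(140,230,10))
E
```

```text
(array([-64.93662786,  -1.54804662, 246.71658031]), np.float64(67.37218178965699)) [ 1.1128162  -0.08735197  0.90313807] 0.3433003665921586
140 (-45, -20) 11 x [-8. -5. -2.]
140 (-20, 20) 22 x [20. 22. 25.]
140 (20, 45) 10 x [-6. -4. -1.]
150 (-45, -20) 5 x [-14. -10.  -9.]
150 (-20, 20) 29 x [22. 25. 26.]
150 (20, 45) 13 x [-13.  -9.  -5.]
160 (-45, -20) 13 x [-17. -13. -10.]
160 (-20, 20) 23 x [27. 29. 33.]
160 (20, 45) 10 x [-17. -13. -12.]
170 (-45, -20) 11 x [-23. -18. -14.]
170 (-20, 20) 47 x [25. 30. 34.]
170 (20, 45) 15 x [-22. -18. -15.]
180 (-45, -20) 10 x [-25. -21. -20.]
180 (20, 45) 10 x [-26. -22. -20.]
190 (-45, -20) 12 x [-30. -25. -23.]
190 (20, 45) 13 x [-28. -26. -22.]
200 (-45, -20) 17 x [-33. -30. -28.]
200 (-20, 20) 47 x [-34. -30. -28.]
200 (20, 45) 21 x [-33. -29. -27.]
210 (-45, -20) 1 x [-30. -30. -30.]
210 (-20, 20) 1 x [-32. -32. -32.]
210 (20, 45) 1 x [-32. -32. -32.]
```

View pics/side8.png

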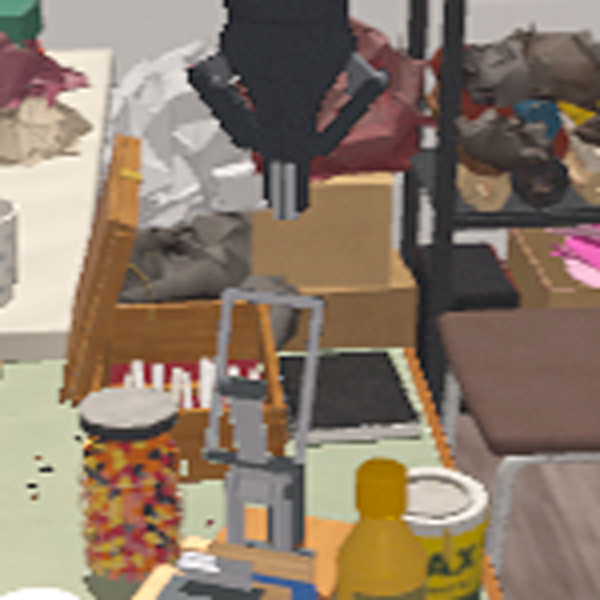

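>>> {"method": "move_arm", "body": {
  "series": [
    {"gripper": 0,"slide": [0.0,0.0,-0.03],"spin": 0},
    {"gripper": 0,"slide": [0.0,0.0,-0.05],"spin": 0},
    {"gripper": 0,"slide": [0.0038,0.0092,-0.05],"spin": 0},
    {"gripper": 0,"slide": [0.0076,0.0185,-0.05],"spin": 0},
    {"gripper": 0,"slide": [0.0107,0.0259,-0.05],"spin": 0},
    {"gripper": 0,"slide": [0.0137,0.0333,-0.05],"spin": 0},
    {"gripper": 0,"slide": [0.0168,0.0407,-0.05],"spin": 0},
    {"gripper": 0,"slide": [0.0198,0.0481,-0.05],"spin": 0},
    {"gripper": 0,"slide": [0.0221,0.0536,-0.05],"spin": 0},
    {"gripper": 0,"slide": [0.0244,0.0592,-0.05],"spin": 0},
    {"gripper": 0,"slide": [0.0255,0.0619,-0.05],"spin": 0},
    {"gripper": 0,"slide": [0.0267,0.0647,-0.05],"spin": 0}
  ]
}}

```text
time_s: 9.45
position: [0.5183, 0.2318, 0.1963]
tool_rot: [-2.612, -1.745, 0.0]
wrist_force: [0.2, -0.2, -0.7]
gripper_width: -0.003
```

Run:
```python
from h import *
s=r.read_state();print(tooltip(s)[:2],s['wrist_force'],s['wrist_force'][:2]@ax)
p,d,C=look('scene9'); p,d,C=look('side9','side',(130,280,260,410))
```

```text
(array([  9.45720225,  -2.06287715, 196.27498057]), np.float64(67.49348272171635)) [ 0.21109281 -0.20527144 -0.65468666] -0.10934168250294934
```

View pics/scene9.png

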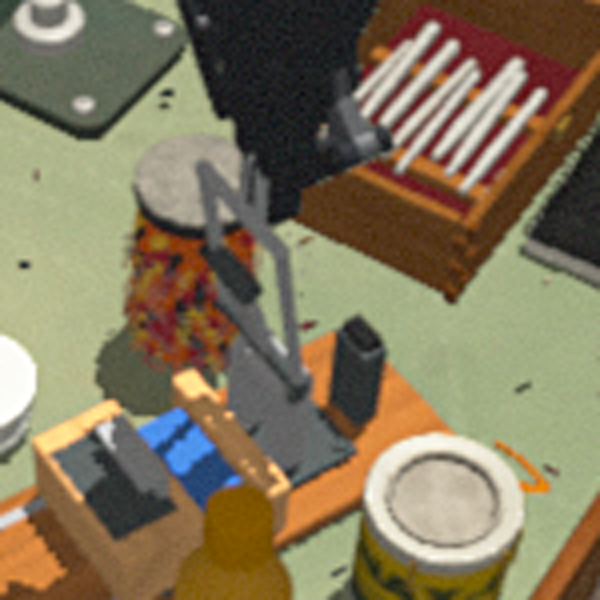

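View pics/side9.png

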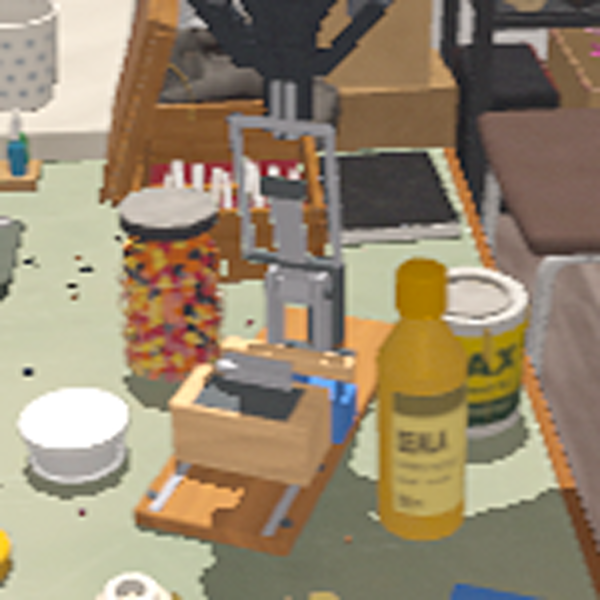

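>>> {"method": "move_arm", "body": {
  "series": [
    {"gripper": 0,"slide": [0.002,0.0046,0.0],"spin": 0},
    {"gripper": 0,"slide": [0.0038,0.0092,0.0],"spin": 0},
    {"gripper": 0,"slide": [0.0038,0.0092,0.0],"spin": 0},
    {"gripper": 0,"slide": [0.0038,0.0092,0.0],"spin": 0},
    {"gripper": 0,"slide": [0.0038,0.0092,0.0],"spin": 0}
  ]
}}

```text
time_s: 9.97
position: [0.522, 0.2406, 0.1963]
tool_rot: [-2.612, -1.745, 0.0]
wrist_force: [0.4, 0.4, 0.2]
gripper_width: -0.002
```

Run:
```python
from h import *
s=r.read_state();print(tooltip(s)[:2],s['wrist_force'],s['wrist_force'][:2]@ax)
p,d,C=look('scene10',crop=(150,300,250,400)); slices(C,range(55,180,10))
```

```text
(array([ 18.99681002,  -2.08335745, 196.25119191]), np.float64(67.486060259954)) [0.40334251 0.36268009 0.22888688] 0.489016320594564
55 (-45, -20) 159 x [ 71.  98. 113.]
55 (-20, 20) 339 x [-50.  94. 112.]
55 (20, 45) 262 x [ 68.  91. 112.]
65 (-45, -20) 6 x [79. 84. 89.]
65 (-20, 20) 197 x [-59.  13.  90.]
65 (20, 45) 26 x [-1. 79. 90.]
75 (-20, 20) 116 x [-60.  14.  89.]
75 (20, 45) 16 x [-5.  7. 77.]
85 (-20, 20) 56 x [-9.  9. 12.]
85 (20, 45) 6 x [ 5.  6. 12.]
95 (-45, -20) 1 x [11. 11. 11.]
95 (-20, 20) 6 x [-4.  2.  8.]
95 (20, 45) 3 x [ 9. 11. 11.]
105 (-45, -20) 15 x [ 7. 10. 12.]
105 (-20, 20) 35 x [ 5. 11. 13.]
105 (20, 45) 22 x [ 5.  8. 12.]
115 (-45, -20) 11 x [11. 15. 21.]
115 (-20, 20) 15 x [ 9. 14. 17.]
115 (20, 45) 14 x [11. 17. 22.]
125 (-45, -20) 13 x [19. 24. 27.]
125 (-20, 20) 21 x [12. 17. 19.]
125 (20, 45) 13 x [20. 24. 30.]
135 (-45, -20) 15 x [25. 31. 36.]
135 (-20, 20) 15 x [16. 21. 23.]
135 (20, 45) 10 x [26. 30. 35.]
145 (-45, -20) 14 x [32. 38. 44.]
145 (-20, 20) 18 x [20. 23. 25.]
145 (20, 45) 16 x [33. 39. 44.]
155 (-45, -20) 12 x [41. 45. 49.]
155 (-20, 20) 4 x [26. 26. 29.]
155 (20, 45) 15 x [40. 45. 50.]
165 (-45, -20) 12 x [48. 52. 55.]
165 (-20, 20) 95 x [23. 30. 33.]
165 (20, 45) 14 x [50. 53. 58.]
175 (-45, -20) 5 x [55. 56. 59.]
175 (-20, 20) 16 x [26. 28. 31.]
175 (20, 45) 14 x [56. 60. 65.]
```

View pics/scene10.png

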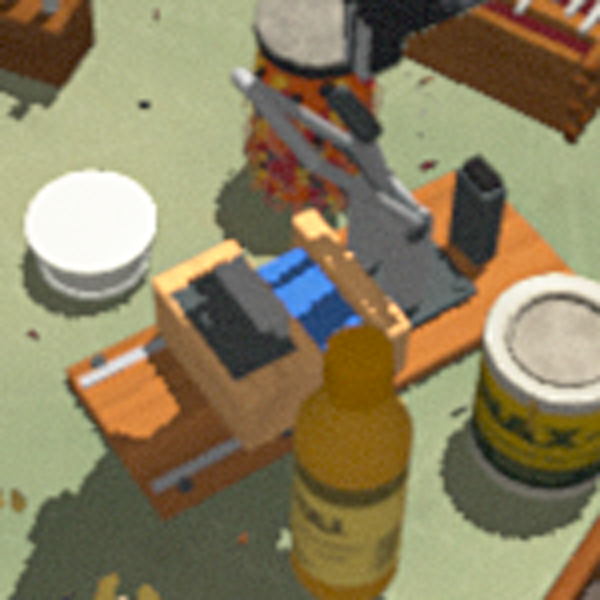

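>>> {"method": "move_arm", "body": {
  "series": [
    {"gripper": 0,"slide": [0.0,0.0,0.02],"spin": 0},
    {"gripper": 0,"slide": [0.0,0.0,0.04],"spin": 0},
    {"gripper": 0,"slide": [0.0,0.0,0.04],"spin": 0},
    {"gripper": 0,"slide": [0.0,0.0,0.04],"spin": 0},
    {"gripper": 0,"slide": [0.0,0.0,0.04],"spin": 0},
    {"gripper": 0,"slide": [0.0,0.0,0.04],"spin": 0}
  ]
}}

```text
time_s: 10.52
position: [0.5215, 0.2404, 0.2355]
tool_rot: [-2.612, -1.745, 0.002]
wrist_force: [0.4, 0.3, 0.1]
gripper_width: 0.001
```

Run:
```python
from h import *
s=r.read_state();print(tooltip(s)[:2],s['wrist_force'],s['wrist_force'][:2]@ax)
p,d,C=look('scene11',crop=(150,300,250,400)); slices(C,range(55,180,10))
p,d,C=look('side11','side',(130,280,260,410)); print(); slices(C,range(55,180,10))
```

```text
(array([ 18.67035095,  -1.74630375, 235.4542383 ]), np.float64(67.47904434724452)) [0.43995891 0.30315939 0.05506204] 0.44794011913839327
55 (-45, -20) 107 x [ 76. 103. 113.]
55 (-20, 20) 327 x [-51.  93. 113.]
55 (20, 45) 227 x [ 67.  93. 113.]
65 (-45, -20) 47 x [ 78.  89. 102.]
65 (-20, 20) 225 x [-58.  75. 101.]
65 (20, 45) 72 x [  5.  85. 100.]
75 (-45, -20) 42 x [58. 68. 79.]
75 (-20, 20) 103 x [-59.  76.  90.]
75 (20, 45) 50 x [ 2. 67. 80.]
85 (-45, -20) 39 x [36. 47. 57.]
85 (-20, 20) 86 x [-9.  9. 12.]
85 (20, 45) 43 x [38. 48. 59.]
95 (-45, -20) 41 x [16. 27. 38.]
95 (-20, 20) 14 x [-5.  8. 10.]
95 (20, 45) 44 x [12. 28. 38.]
105 (-45, -20) 28 x [ 7. 11. 17.]
105 (-20, 20) 44 x [ 5. 12. 13.]
105 (20, 45) 50 x [ 6. 10. 18.]
115 (-20, 20) 16 x [10. 14. 17.]
125 (-20, 20) 19 x [12. 17. 20.]
135 (-20, 20) 16 x [15. 21. 23.]
145 (-20, 20) 18 x [17. 23. 26.]
155 (-20, 20) 5 x [22. 27. 31.]
165 (-20, 20) 94 x [23. 29. 33.]
175 (-20, 20) 16 x [26. 29. 32.]

55 (-45, -20) 77 x [ 74. 102. 114.]
55 (-20, 20) 184 x [-11. 100. 113.]
55 (20, 45) 113 x [ 71.  99. 113.]
65 (-45, -20) 29 x [ 83.  93. 103.]
65 (-20, 20) 59 x [  4.  90. 104.]
65 (20, 45) 35 x [ 76.  89. 104.]
75 (-45, -20) 25 x [63. 73. 83.]
75 (-20, 20) 98 x [-6. 79. 90.]
75 (20, 45) 28 x [63. 73. 86.]
85 (-45, -20) 25 x [11. 50. 64.]
85 (-20, 20) 62 x [-5.  9. 12.]
85 (20, 45) 22 x [36. 51. 60.]
95 (-45, -20) 20 x [21. 30. 42.]
95 (-20, 20) 40 x [-1.  7.  9.]
95 (20, 45) 20 x [23. 32. 43.]
105 (-45, -20) 25 x [ 6. 11. 21.]
105 (-20, 20) 46 x [ 8. 11. 13.]
105 (20, 45) 30 x [ 6. 11. 22.]
115 (-20, 20) 22 x [10. 14. 16.]
125 (-20, 20) 25 x [15. 17. 19.]
135 (-20, 20) 25 x [16. 20. 23.]
145 (-20, 20) 23 x [20. 23. 25.]
155 (-20, 20) 24 x [23. 26. 28.]
165 (-20, 20) 43 x [28. 31. 34.]
175 (-20, 20) 19 x [25. 28. 32.]
```

View pics/scene11.png

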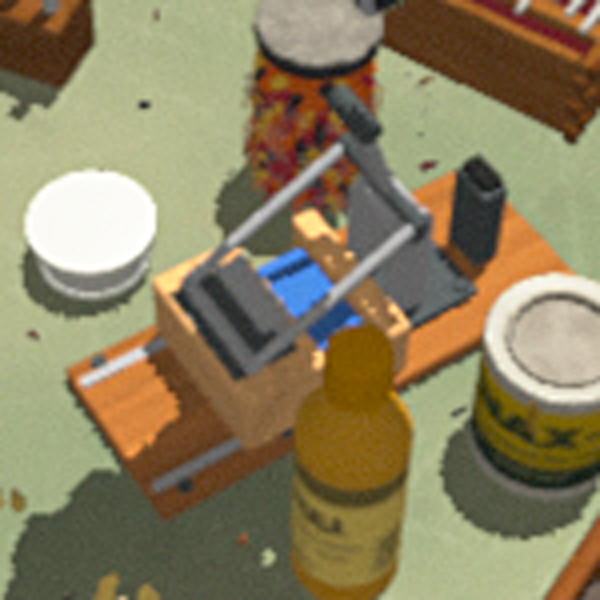

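View pics/side11.png

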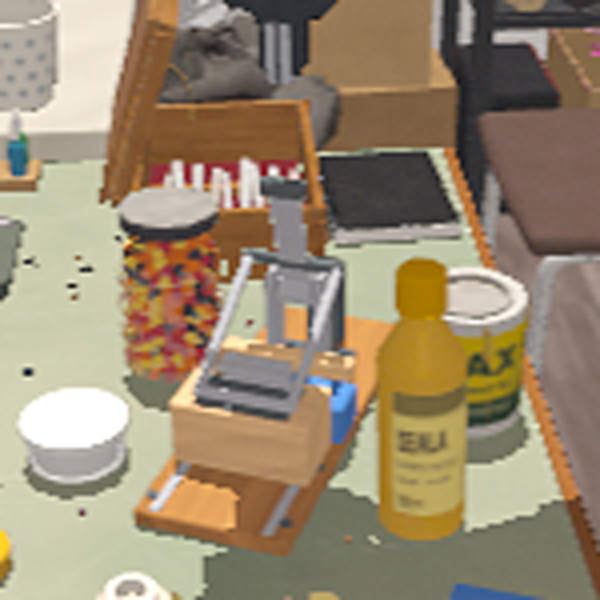

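>>> {"method": "move_arm", "body": {
  "series": [
    {"gripper": 0,"slide": [0.014,0.0385,0.0],"spin": 0},
    {"gripper": 0,"slide": [0.014,0.0385,0.0],"spin": 0},
    {"gripper": 0,"slide": [0.014,0.0385,-0.03],"spin": 0},
    {"gripper": 0,"slide": [0.014,0.0385,-0.06],"spin": 0},
    {"gripper": 0,"slide": [0.014,0.0385,-0.079],"spin": 0},
    {"gripper": 0,"slide": [0.014,0.0385,-0.079],"spin": 0}
  ]
}}

```text
time_s: 11.12
position: [0.5333, 0.2782, 0.1527]
tool_rot: [-2.611, -1.744, 0.011]
wrist_force: [-0.1, 0.5, 0.3]
gripper_width: 0.0
```

Run:
```python
from h import *
s=r.read_state();print(tooltip(s)[:2],s['wrist_force'],s['wrist_force'][:2]@ax)
p,d,C=look('scene12',crop=(120,270,270,420))
```

```text
(array([ 58.09507304,   1.8094903 , 152.71244163]), np.float64(67.50094225090929)) [-0.07909431  0.49909721  0.32747211] 0.4312978500144926
```

View pics/scene12.png

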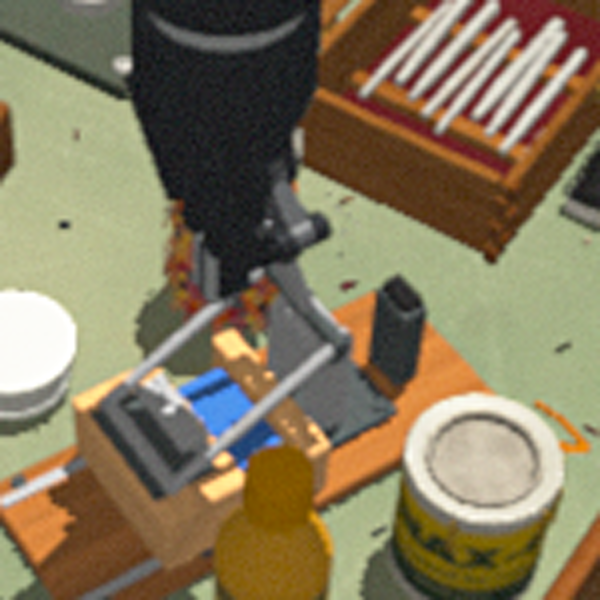

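>>> {"method": "move_arm", "body": {
  "series": [
    {"gripper": 0,"slide": [-0.0027,-0.0065,0.002],"spin": 0},
    {"gripper": 0,"slide": [-0.0053,-0.0129,0.003],"spin": 0},
    {"gripper": 0,"slide": [-0.008,-0.0194,0.003],"spin": 0},
    {"gripper": 0,"slide": [-0.0107,-0.0259,0.003],"spin": 0},
    {"gripper": 0,"slide": [-0.0133,-0.0324,0.003],"spin": 0},
    {"gripper": 0,"slide": [-0.0156,-0.0379,0.003],"spin": 0},
    {"gripper": 0,"slide": [-0.0175,-0.0425,0.003],"spin": 0},
    {"gripper": 0,"slide": [-0.0175,-0.0425,0.003],"spin": 0}
  ]
}}

```text
time_s: 11.83
position: [0.5181, 0.2355, 0.1604]
tool_rot: [2.613, 1.744, -0.001]
wrist_force: [-0.4, -0.7, 0.0]
gripper_width: -0.001
```

Run:
```python
from h import *
s=r.read_state();print(tooltip(s)[:2],s['wrist_force'],s['wrist_force'][:2]@ax)
p,d,C=look('side13','side',(130,280,260,410)); slices(C,range(55,90,10),(60,130))
```

```text
(array([ 12.80212611,  -0.40861006, 160.39820183]), np.float64(67.43544404988603)) [-0.35491973 -0.74292634  0.00916909] -0.8221189983341914
55 (-45, -20) 85 x [ 73. 100. 114.]
55 (-20, 20) 153 x [ 80. 100. 114.]
55 (20, 45) 119 x [ 71.  96. 113.]
65 (-45, -20) 30 x [71. 85. 95.]
65 (-20, 20) 45 x [87. 91. 96.]
65 (20, 45) 34 x [73. 82. 95.]
75 (-45, -20) 16 x [61. 68. 83.]
75 (-20, 20) 64 x [76. 82. 91.]
75 (20, 45) 19 x [61. 68. 86.]
```

View pics/side13.png

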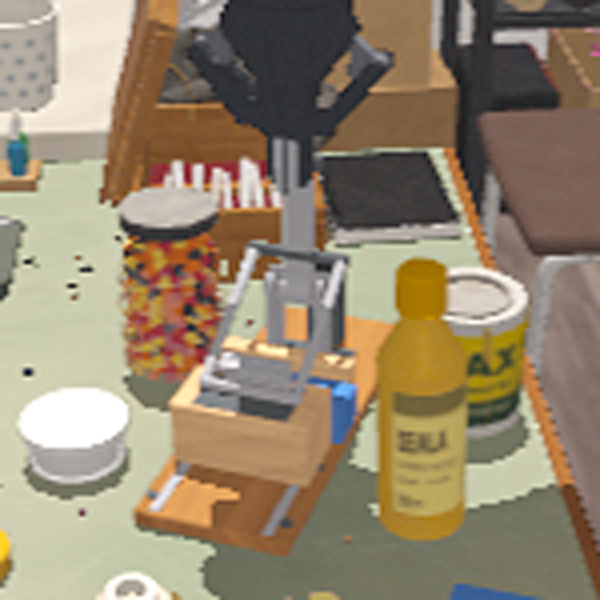

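>>> {"method": "move_arm", "body": {
  "series": [
    {"gripper": 0,"slide": [-0.0019,-0.0046,-0.001],"spin": 0},
    {"gripper": 0,"slide": [-0.0042,-0.0102,-0.002],"spin": 0},
    {"gripper": 0,"slide": [-0.0065,-0.0157,-0.003],"spin": 0},
    {"gripper": 0,"slide": [-0.0088,-0.0213,-0.004],"spin": 0},
    {"gripper": 0,"slide": [-0.0107,-0.0259,-0.004],"spin": 0},
    {"gripper": 0,"slide": [-0.0114,-0.0277,-0.004],"spin": 0},
    {"gripper": 0,"slide": [-0.0114,-0.0277,-0.004],"spin": 0}
  ]
}}

```text
time_s: 12.47
position: [0.5068, 0.2082, 0.1563]
tool_rot: [2.613, 1.744, -0.001]
wrist_force: [0.1, -0.7, -0.9]
gripper_width: -0.004
```

Run:
```python
from h import *
s=r.read_state();print(tooltip(s)[:2],s['wrist_force'],s['wrist_force'][:2]@ax)
p,d,C=look('side14','side',(150,270,270,390)); slices(C,range(55,90,10),(60,130)); slices(C,range(130,190,10),(-100,30))
p,d,C=look('scene14',crop=(150,300,250,400)); slices(C,range(130,190,10),(-100,30))
```

```text
(array([-16.68738342,  -0.35580289, 156.2626262 ]), np.float64(67.44580172913803)) [ 0.10836689 -0.73139178 -0.87847039] -0.6349099590874868
55 (-45, -20) 90 x [ 76.  98. 114.]
55 (-20, 20) 152 x [ 86. 100. 114.]
55 (20, 45) 120 x [ 71.  95. 113.]
65 (-45, -20) 27 x [63. 78. 88.]
65 (-20, 20) 48 x [82. 87. 91.]
65 (20, 45) 34 x [65. 79. 89.]
75 (-45, -20) 8 x [61. 66. 85.]
75 (-20, 20) 61 x [75. 83. 90.]
75 (20, 45) 12 x [61. 68. 88.]
130 (-20, 20) 32 x [-24. -18. -16.]
140 (-20, 20) 35 x [-27. -23. -19.]
150 (-20, 20) 13 x [-32. -25. -10.]
160 (-20, 20) 37 x [-35. -10.  -6.]
170 (-20, 20) 46 x [-33. -11.  -6.]
180 (-20, 20) 46 x [-21. -10.  -6.]
130 (-20, 20) 47 x [-24. -19. -16.]
140 (-20, 20) 28 x [-28. -24. -20.]
150 (-20, 20) 23 x [-33. -27.  -7.]
160 (-20, 20) 68 x [-39. -18.  -6.]
170 (-20, 20) 60 x [-31. -11.  -6.]
180 (-20, 20) 40 x [-13. -10.  -5.]
```

View pics/side14.png

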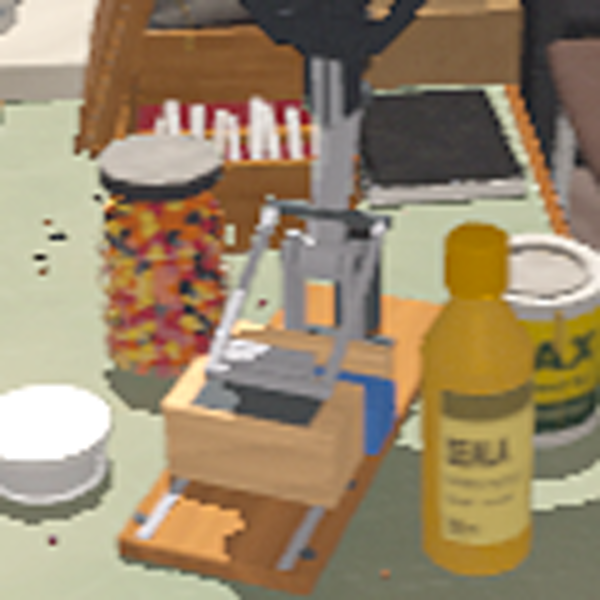

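View pics/scene14.png

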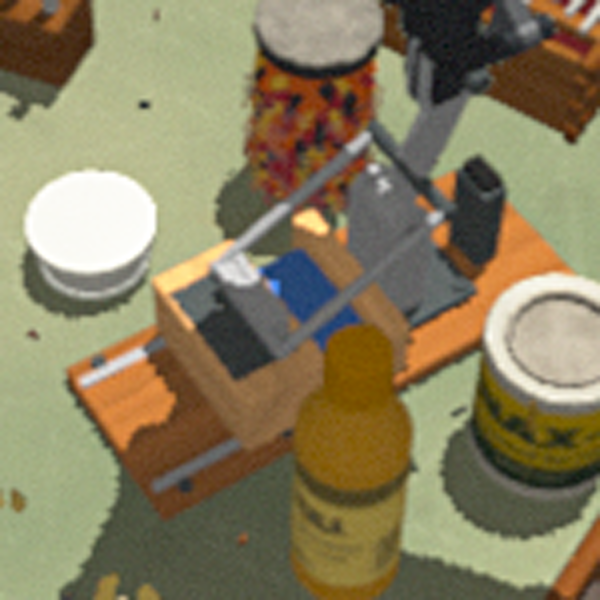

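>>> {"method": "move_arm", "body": {
  "series": [
    {"gripper": 0,"slide": [0.002,0.0046,0.005],"spin": 0},
    {"gripper": 0,"slide": [0.002,0.0046,0.035],"spin": 0},
    {"gripper": 0,"slide": [0,0,0.038],"spin": 0},
    {"gripper": 0,"slide": [-0.0057,-0.0139,0.035],"spin": 0},
    {"gripper": 0,"slide": [-0.0061,-0.0148,0.024],"spin": 0},
    {"gripper": 0,"slide": [-0.0061,-0.0148,0.02],"spin": 0}
  ]
}}

```text
time_s: 13.07
position: [0.5009, 0.1939, 0.176]
tool_rot: [2.613, 1.744, -0.0]
wrist_force: [-0.6, 0.3, 0.9]
gripper_width: -0.003
```

Run:
```python
from h import *
s=r.read_state();print(tooltip(s)[:2],s['wrist_force'],s['wrist_force'][:2]@ax)
p,d,C=look('scene15',crop=(120,270,270,420)); slices(C,range(130,190,10),(-100,30))
```

```text
(array([-32.184401  ,  -0.35633307, 176.03935511]), np.float64(67.46384534120878)) [-0.59038481  0.25397793  0.85397677] 0.00983612973535074
130 (-20, 20) 46 x [-24. -19. -16.]
140 (-20, 20) 51 x [-27. -23. -20.]
150 (-20, 20) 50 x [-30. -28. -25.]
160 (-20, 20) 58 x [-39. -30. -29.]
170 (-20, 20) 16 x [-37. -34. -25.]
180 (-20, 20) 50 x [-37. -26. -22.]
```

View pics/scene15.png

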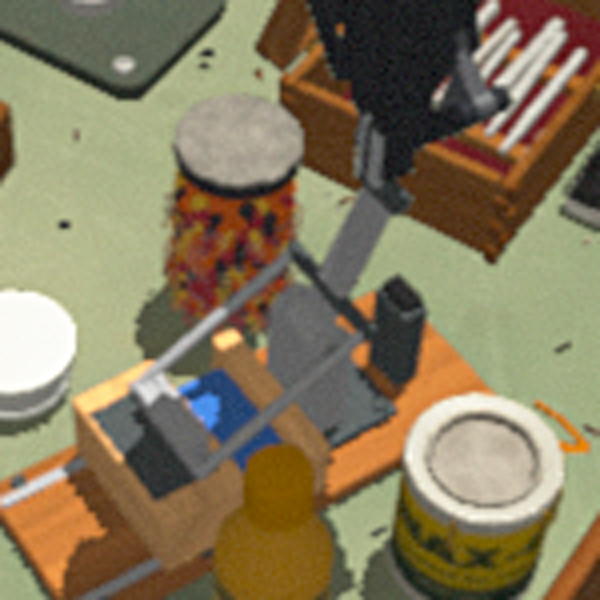

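>>> {"method": "move_arm", "body": {
  "series": [
    {"gripper": 0,"slide": [-0.0008,-0.002,-0.006],"spin": 0},
    {"gripper": 0,"slide": [-0.0019,-0.0046,-0.01],"spin": 0},
    {"gripper": 0,"slide": [-0.0038,-0.0092,-0.013],"spin": 0},
    {"gripper": 0,"slide": [-0.0055,-0.0134,-0.016],"spin": 0},
    {"gripper": 0,"slide": [-0.0078,-0.019,-0.021],"spin": 0},
    {"gripper": 0,"slide": [-0.0078,-0.019,-0.021],"spin": 0}
  ]
}}

```text
time_s: 13.62
position: [0.4923, 0.1716, 0.1569]
tool_rot: [2.609, 1.74, -0.006]
wrist_force: [-11.4, -17.9, 27.2]
gripper_width: 0.003
```

Run:
```python
from h import *
s=r.read_state();print(tooltip(s)[:2],s['wrist_force'],s['wrist_force'][:2]@ax)
p,d,C=look('scene16',crop=(120,270,270,420)); slices(C,range(110,190,10),(-100,30))
```

```text
(array([-56.10933969,  -0.92270371, 156.87171099]), np.float64(67.39542517924747)) [-11.37530774 -17.88677402  27.23262255] -20.87193878044477
110 (-20, 20) 61 x [-28. -22. -17.]
120 (-20, 20) 69 x [-37. -31. -25.]
130 (-20, 20) 69 x [-45. -40. -34.]
140 (-20, 20) 70 x [-56. -49. -43.]
150 (-20, 20) 44 x [-61. -54. -50.]
160 (-20, 20) 42 x [-59. -49. -45.]
170 (-20, 20) 52 x [-62. -49. -45.]
180 (-20, 20) 48 x [-54. -49. -45.]
```

View pics/scene16.png

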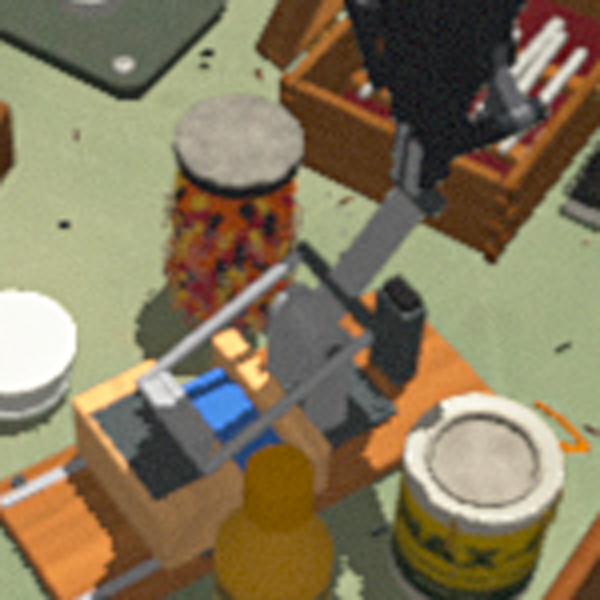

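>>> {"method": "move_arm", "body": {
  "series": [
    {"gripper": 0,"slide": [-0.0019,-0.0046,0],"spin": 0},
    {"gripper": 0,"slide": [-0.0035,-0.0086,-0.003],"spin": 0},
    {"gripper": 0,"slide": [-0.0056,-0.0136,-0.008],"spin": 0},
    {"gripper": 0,"slide": [-0.0074,-0.0178,-0.014],"spin": 0}
  ]
}}

```text
time_s: 14.0
position: [0.4862, 0.1568, 0.1421]
tool_rot: [2.611, 1.744, 0.001]
wrist_force: [-3.2, -5.3, 9.1]
gripper_width: -0.002
```

Run:
```python
from h import *
s=r.read_state();print(tooltip(s)[:2],s['wrist_force'],s['wrist_force'][:2]@ax)
p,d,C=look('scene17',crop=(120,270,270,420)); slices(C,range(110,190,10),(-100,30))
```

```text
(array([-72.04482103,  -0.93799552, 142.07580542]), np.float64(67.49238468960245)) [-3.15388162 -5.30293522  9.11829747] -6.104658582325717
110 (-20, 20) 86 x [-45. -37. -28.]
120 (-20, 20) 99 x [-61. -52. -43.]
130 (-20, 20) 74 x [-74. -65. -60.]
140 (-20, 20) 33 x [-74. -67. -61.]
150 (-20, 20) 49 x [-77. -66. -62.]
160 (-20, 20) 53 x [-75. -66. -61.]
170 (-20, 20) 39 x [-68. -63. -61.]
180 (-45, -20) 4 x [-67. -62. -61.]
180 (-20, 20) 40 x [-65. -61. -59.]
180 (20, 45) 4 x [-62. -61. -60.]
```

>>> {"method": "move_arm", "body": {
  "series": [
    {"gripper": 0,"slide": [-0.0017,-0.0042,-0.009],"spin": 0},
    {"gripper": 0,"slide": [-0.003,-0.0074,-0.016],"spin": 0},
    {"gripper": 0,"slide": [-0.0042,-0.0102,-0.023],"spin": 0},
    {"gripper": 0,"slide": [-0.0051,-0.0125,-0.031],"spin": 0},
    {"gripper": 0,"slide": [-0.0057,-0.0139,-0.039],"spin": 0}
  ]
}}

```text
time_s: 14.47
position: [0.4801, 0.1435, 0.1016]
tool_rot: [-2.612, -1.745, -0.0]
wrist_force: [-0.4, 0.3, -0.1]
gripper_width: 0.002
```

Run:
```python
from h import *
s=r.read_state();print(tooltip(s)[:2],s['wrist_force'],s['wrist_force'][:2]@ax)
p,d,C=look('scene18',crop=(120,270,270,420)); slices(C,range(80,130,10),(-110,30))
```

```text
(array([-86.66428206,  -0.39648584, 101.63400183]), np.float64(67.4939988184291)) [-0.44065796  0.29841167 -0.06152719] 0.10797362627535578
80 (-45, -20) 62 x [-24.  -6.  15.]
80 (-20, 20) 168 x [-49. -13.  12.]
80 (20, 45) 102 x [-24.  -2.  15.]
90 (-45, -20) 12 x [-26. -21. -16.]
90 (-20, 20) 448 x [-82. -37.   8.]
90 (20, 45) 20 x [-24. -20.  -1.]
100 (-20, 20) 21 x [-86. -79. -76.]
110 (-20, 20) 47 x [-91. -81. -76.]
120 (-20, 20) 45 x [-90. -81. -76.]
```

View pics/scene18.png

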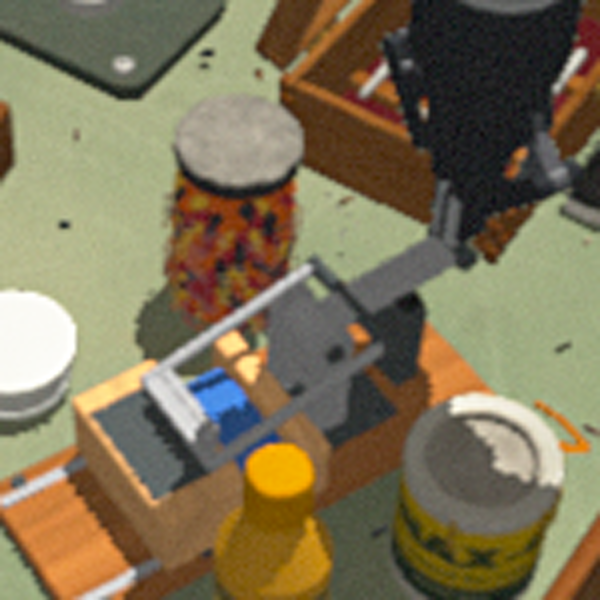

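>>> {"method": "move_arm", "body": {
  "series": [
    {"gripper": 0,"slide": [0,0,-0.006],"spin": 0},
    {"gripper": 0,"slide": [0,0,-0.01],"spin": 0},
    {"gripper": 0,"slide": [0,0,-0.013],"spin": 0},
    {"gripper": 0,"slide": [0,0,-0.013],"spin": 0}
  ]
}}

```text
time_s: 14.85
position: [0.4804, 0.1436, 0.0906]
tool_rot: [2.612, 1.745, 0.001]
wrist_force: [-8.1, -2.0, 23.3]
gripper_width: -0.001
```

>>> {"method": "move_arm", "body": {
  "series": [
    {"gripper": 0,"slide": [0,0,0.02],"spin": 0},
    {"gripper": 0,"slide": [0,0,0.06],"spin": 0},
    {"gripper": 0,"slide": [0,0,0.1],"spin": 0},
    {"gripper": 0,"slide": [0,0,0.14],"spin": 0},
    {"gripper": 0,"slide": [-0.03,-0.1,0.16],"spin": 0},
    {"gripper": 0,"slide": [-0.06,-0.2,0.16],"spin": 0},
    {"gripper": 0,"slide": [-0.06,-0.2,0.16],"spin": 0},
    {"gripper": 0,"slide": [-0.06,-0.2,0.16],"spin": 0},
    {"gripper": 0,"slide": [-0.06,-0.2,0.16],"spin": 0},
    {"gripper": 0,"slide": [-0.06,-0.2,0.16],"spin": 0}
  ]
}}

```text
time_s: 15.68
position: [0.419, -0.062, 0.2499]
tool_rot: [2.615, 1.736, -0.001]
wrist_force: [2.3, -0.2, 0.6]
gripper_width: -0.003
```

Run:
```python
from h import *
s=r.read_state();print(tooltip(s)[:2],s['wrist_force'],s['time_s'])
p,d,C=look('scene19',crop=(150,300,250,400)); slices(C,range(55,130,10),(-110,130))
print()
m=(abs(C[...,1])<50)&(C[...,0]>10)&(C[...,0]<170)
def rect(m,nm):
    n,l,st,c=cv2.connectedComponentsWithStats(m.astype(np.uint8),connectivity=8)
    k=1+np.argmax(st[1:,4]); pts=C[l==k][:,:2].astype(np.float32); print(nm,len(pts),cv2.minAreaRect(pts), pts[:,0].min(),pts[:,0].max())
rect(m&(abs(C[...,2]-57.5)<3),'jaw'); rect(m&(abs(C[...,2]-40)<2.5)&(p[...,2]>p[...,0].astype(int)+25),'block')
for n,(x,y,z) in dict(bottle=(101,112,167),pot=(113,-112,31),jar=(-21,-99,119),tin=(-21,110,86)).items():
    t=C[(np.hypot(C[...,0]-x,C[...,1]-y)<50)&(abs(C[...,2]-z)<5)]; print(n,((t.min(0)+t.max(0))/2).round(1))
p,d,C=look('side19','side',(150,270,270,390)); print(); slices(C,range(55,130,10),(-110,130))
```

```text
(array([-299.9791322 ,  -22.20984344,  249.90899074]), np.float64(67.1555736864067)) [ 2.32631666 -0.1878385   0.59006496] 15.6833
55 (-45, -20) 163 x [ 75.  95. 113.]
55 (-20, 20) 344 x [-50.  94. 113.]
55 (20, 45) 242 x [ 71.  92. 112.]
65 (-45, -20) 77 x [29. 53. 77.]
65 (-20, 20) 161 x [-59.  73.  85.]
65 (20, 45) 115 x [ 5. 59. 81.]
75 (-45, -20) 63 x [-14.  12.  36.]
75 (-20, 20) 134 x [-81.  13.  83.]
75 (20, 45) 101 x [-19.   9.  76.]
85 (-45, -20) 31 x [-25. -21.  -8.]
85 (-20, 20) 535 x [-87. -30.  10.]
85 (20, 45) 53 x [-26. -19.   7.]
95 (-20, 20) 43 x [-5.  2.  8.]
95 (20, 45) 4 x [-1.  5.  8.]

jaw 685 ((91.45256042480469, 1.5930595397949219), (47.648746490478516, 89.84060668945312), 0.16644948720932007) 67.521866 115.22523
block 168 ((45.18439483642578, -9.932010650634766), (44.28569412231445, 25.699342727661133), 86.04999542236328) 32.036224 59.357716
bottle [ 97.9 108.2 166.8]
pot [ 112.5 -112.3   30. ]
jar [-22.3 -99.4 118.5]
tin [-21.2 109.8  85.2]

55 (-45, -20) 101 x [ 75.  95. 114.]
55 (-20, 20) 201 x [ -2.  93. 114.]
55 (20, 45) 126 x [ 71.  94. 114.]
65 (-45, -20) 38 x [36. 61. 82.]
65 (-20, 20) 73 x [-8. 80. 85.]
65 (20, 45) 43 x [39. 67. 82.]
75 (-45, -20) 32 x [-2. 20. 74.]
75 (-20, 20) 109 x [-58.  73.  85.]
75 (20, 45) 45 x [-19.  18.  72.]
85 (-45, -20) 19 x [-25. -15.   4.]
85 (-20, 20) 197 x [-86. -31.  12.]
85 (20, 45) 28 x [-26. -18.   1.]
95 (-20, 20) 41 x [-4.  2.  9.]
```

View pics/scene19.png

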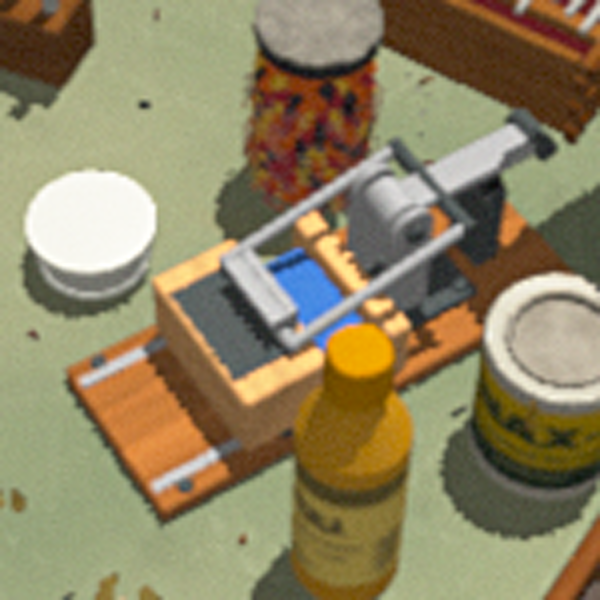

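View pics/side19.png

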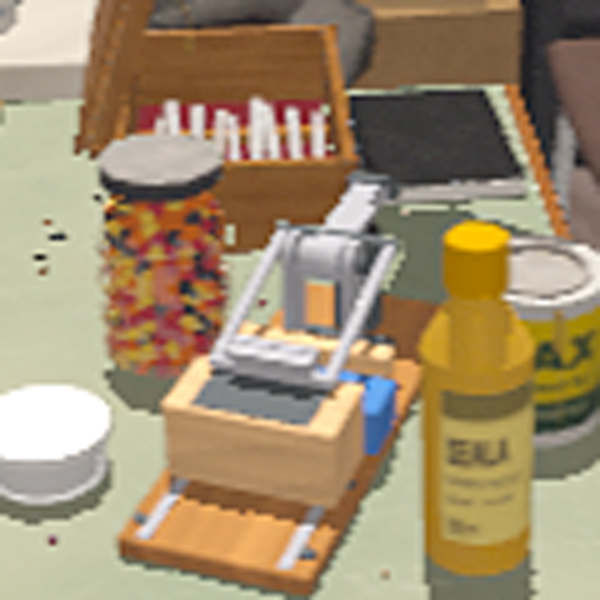

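Run:
```python
from h import *
a=cv2.imread('pics/scene0.png'); p,d=r.read_camera('scene'); b=p[:,:,::-1]
t=a[232:300,322:360]; m=cv2.matchTemplate(np.ascontiguousarray(b[222:310,312:370]),t,cv2.TM_CCOEFF_NORMED); print(cv2.minMaxLoc(m))
print(r.sign_off())
```

```text
(-0.005954796448349953, 0.8065938949584961, (0, 0), (10, 9))
the job is handed in; nothing more can be done
None
```

The clamp is shut on the sanding block and stays tight by itself. I handed the job in at about 16 s of the 58 s allowed.

**What I did**
1. **Jaw:** I pushed the sliding jaw up with closed fingers until it stopped hard at 25 N.
2. **Loop:** I pushed the lever to its forward stop and tipped the loop over the top. It fell onto the jaw top beyond the keeper's lip.
3. **Lever:** I swung the lever back by its grip, which drew the bar under the lip, and then pressed it down past dead centre. It dropped onto the back stop by itself; I then pressed it there with 23 N and moved the arm away.

**Last checks, with the arm clear**
- **Lever:** it lies flat at the back stop.
- **Keeper:** its lip had moved about 5 mm towards the latch (x from about 90 to 85 mm), so the loop is hooked and under tension.
- **Jaw:** it reads about 6 to 7 mm open, against 5 mm expected. That is within the 1 to 2 mm error of my measurements.
- **Block:** it was square to within about 2° after the jaw was pushed up. The last reading says 4°, but the loop, the keeper and shadows hid part of it, so I trust that one less.
- **Pot, jar and tin:** they are within 1.5 mm of where they started.
- **Bottle:** one depth reading put it 3 to 4 mm off, but I had measured that one a different way. Matching the before and after pictures shows a shift of at most 1 pixel, so I take it as not moved.

The highest forces I saw were about 27 N upwards and 21 N sideways at the wrist, part-way through the lever throw. That is about 34 N combined, through the fingertips on the grip.

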